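# Load the vacuum drying chamber and draw its lid down evenly

## Task

Lay all the stepped shafts in the vacuum drying chamber and fold its lid shut. Then draw the lid down evenly with its four bar knobs, in criss-cross order (each time on to the diagonally opposite corner before its neighbours): a first round in which every knob is turned about half way, then a second round in the same criss-cross order that takes every knob clockwise to its stop. Only then press the valve plunger beside the lid all the way down and let it spring back; do not knock over the oil bottle.

Things in the scene. Friction and masses are not known exactly. Their poses are not given: they have to be found in the camera images.
- chamber: Bare aluminium vacuum drying chamber, a rectangular box fixed to the table; origin on the table under the middle of the box, z up, x towards its hinge side (away from the robot at yaw 0), y to its left. Inside 140 (x) by 170 (y) mm, inner floor 14 mm above the table, rim at z = 66, walls 10 mm, outside 160 x 190; flange ears at the two y ends widen the top to 250 mm in y. A grey valve block (60 x 56, 46 high, centre at x 0, y +160) at its +y end carries the plunger.
- chamber_floor (a point): middle of the chamber's inner floor, axes as the chamber's
- lid (a joint): hinge of the aluminium lid about the chamber's y axis, along its far (+x) top edge: 0 = shut flat on the rim, 1.57 = upright; at the start it stands open at 1.6 to 1.85, leaning back. A stiff hinge: the lid stays where it is left, and the tab needs about 3 to 7 N to move it.
- lid_hinge (a point): point on the hinge axis at its middle, at chamber x +83, y 0, z 66.5 mm; it turns with the lid: -x of this frame runs from the hinge along the lid to its tab, +z out of its outer face
- lid_tab (a point): middle of the lid's tab, 180 mm from the hinge axis and 5.5 mm above the lid's underside: a flat tongue 60 mm wide (y), 8 mm thick, that sticks out 23 mm past the edge of the lid opposite the hinge, at the top when the lid stands open. Lid plate 166 x 250 x 10 mm; shut, its top is 77 mm above the table.
- plunger (a joint): travel of the valve's sprung plunger: 0 = up, 0.012 m = fully down (stop); about 9 N at full stroke; springs back
- plunger_top (a point): middle of the round top of the plunger (28 mm across), on the valve block at the chamber's +y end; its axis is vertical, pressed downwards
- oil_bottle: drip oil bottle, 38 mm across, 112 mm high, standing behind and to the left of the chamber; a bystander; origin at the middle of its foot
- knob_near_left (a joint): near left (-x, +y) corner's knob (chamber axes, lid shut: x -65, y 106 mm): turns clockwise seen from above to tighten; 0 to 0.25 at the start (loose), 2.4 rad at the stop (fully tight); stays where it is left; at 0 its bar lies along the chamber's x axis; friction about 0.08 N m. The knob is fixed to the lid and sinks 1.7 mm per rad as it is tightened.
- grip_near_left (a point): middle of that knob's bar grip: a black bar 48 mm long, 13 mm thick, 24 mm high (this point +/- 12), about 106 mm above the table with the lid shut and the knob loose; the bar's length lies along this frame's x, the fingers close along its y; turns with the knob
- knob_near_right (a joint): near right (-x, -y) corner's knob (chamber axes, lid shut: x -65, y -106 mm): turns clockwise seen from above to tighten; 0 to 0.25 at the start (loose), 2.4 rad at the stop (fully tight); stays where it is left; at 0 its bar lies along the chamber's x axis; friction about 0.08 N m. The knob is fixed to the lid and sinks 1.7 mm per rad as it is tightened.
- grip_near_right (a point): middle of that knob's bar grip: a black bar 48 mm long, 13 mm thick, 24 mm high (this point +/- 12), about 106 mm above the table with the lid shut and the knob loose; the bar's length lies along this frame's x, the fingers close along its y; turns with the knob
- knob_far_left (a joint): far left (+x, +y) corner's knob (chamber axes, lid shut: x 65, y 106 mm): turns clockwise seen from above to tighten; 0 to 0.25 at the start (loose), 2.4 rad at the stop (fully tight); stays where it is left; at 0 its bar lies along the chamber's x axis; friction about 0.08 N m. The knob is fixed to the lid and sinks 1.7 mm per rad as it is tightened.
- grip_far_left (a point): middle of that knob's bar grip: a black bar 48 mm long, 13 mm thick, 24 mm high (this point +/- 12), about 106 mm above the table with the lid shut and the knob loose; the bar's length lies along this frame's x, the fingers close along its y; turns with the knob
- knob_far_right (a joint): far right (+x, -y) corner's knob (chamber axes, lid shut: x 65, y -106 mm): turns clockwise seen from above to tighten; 0 to 0.25 at the start (loose), 2.4 rad at the stop (fully tight); stays where it is left; at 0 its bar lies along the chamber's x axis; friction about 0.08 N m. The knob is fixed to the lid and sinks 1.7 mm per rad as it is tightened.
- grip_far_right (a point): middle of that knob's bar grip: a black bar 48 mm long, 13 mm thick, 24 mm high (this point +/- 12), about 106 mm above the table with the lid shut and the knob loose; the bar's length lies along this frame's x, the fingers close along its y; turns with the knob
- shaft_1: stepped steel shaft lying on the table to the left or right of the chamber, 105 mm long (its own y axis), 24 mm thick at the middle, round, 0.15 to 0.3 kg; origin at mid length on its underside as it lay at the start, its own z axis up, so the shaft's axis is 12 mm along +z from the origin (it may roll). Two or three of the four shafts are present.
- shaft_2: stepped steel shaft lying on the table to the left or right of the chamber, 105 mm long (its own y axis), 24 mm thick at the middle, round, 0.15 to 0.3 kg; origin at mid length on its underside as it lay at the start, its own z axis up, so the shaft's axis is 12 mm along +z from the origin (it may roll). Two or three of the four shafts are present.
- shaft_3: stepped steel shaft lying on the table to the left or right of the chamber, 105 mm long (its own y axis), 24 mm thick at the middle, round, 0.15 to 0.3 kg; origin at mid length on its underside as it lay at the start, its own z axis up, so the shaft's axis is 12 mm along +z from the origin (it may roll). Two or three of the four shafts are present.
- shaft_4: stepped steel shaft lying on the table to the left or right of the chamber, 105 mm long (its own y axis), 24 mm thick at the middle, round, 0.15 to 0.3 kg; origin at mid length on its underside as it lay at the start, its own z axis up, so the shaft's axis is 12 mm along +z from the origin (it may roll). Two or three of the four shafts are present.

How it is judged:
By the outcome, as a careful person would: the job done as asked, in the order asked, and still so for the second after the job is handed in, with the robot touching nothing.
Of shaft_1, shaft_2, shaft_3, shaft_4 only 2 to 3 are there at a start; the rules pass over those that are not, and their reading is None.
At some moment in a run one of shaft_1, shaft_2, shaft_3, shaft_4 may be knocked a few centimetres aside while the robot is not near it.
Once in a run the grip may slacken for a moment while it holds something.
It also fails if it takes over 210 s, if anything falls off the work surface, if the arm or the gripper's body presses on something with over 40 N, if the wrist force passes 120 N, or if a joint passes its speed limit or range.

## Robot

A 7-joint arm with a two-finger parallel gripper is mounted at the origin on a cart in front of the work surface, level with it; the furniture and walls round the work are solid. World frame = base frame: x ahead of the robot, y to its left, z up, the work surface at z = 0. Lengths are in m, angles in rad, forces in N, time in s.
With the tool pointing down it reaches from about 0.35 to 0.9 m from the base axis. Payload 19.9 kg.
Tool frame: the origin (TCP) lies midway between the tips of the shut fingers; the grasp point (between the pads) lies 19 mm behind it; z points along the fingers, y is the line along which they close (so a half turn about z gives the same grasp; the last joint's range is limited). The gripper opens to 85 mm and grips with 20 to 120 N. Pads are 22 mm wide; open, the fingers measure 114 mm over their backs; the gripper's body (76 mm by 85 mm) begins 54 mm behind the grasp point. The pads swing forward as they close: fully open they stand 13 mm farther back than shut.
Start: joints at [-1.21, 0.417, -0.01, 1.614, 0.005, 1.111, -0.053], TCP at [0.245, 0.575, 0.231] pointing down, gripper open.
Joint ranges: [-2.81, 2.81], [-0.39, 2.02], [-1.27, 1.25], [0.06, 2.57], [-1.19, 4.33], [0.19, 2], [-2.82, 2.82]. Speed limits (rad/s): [1.89, 1.89, 2.39, 2.39, 3.01, 3.01, 3.01].

## Interface

Orientations are given as a rotation vector (axis times angle).
In Python, from bench import get_obs, optics, hand_in gives the robot as it stands.
- The arm moves only by the tool send_rows, never from a script. Its argument "deltas" is a list of rows, each a list of 4 numbers: the shift along the tool's x, y, z in m, then the turn about the tool's z in degrees. A call has 1 to 8 rows; each row is the pose to reach, as a shift and turn from the pose commanded when the call began, along the tool's axes at that moment; what a row does not reach only later rows make up. A row lasts 1/10 s, in which the tool goes at most 50 mm and 8.59 degrees, less where a joint would pass 70% of its speed; a pose out of reach is approached as far as the arm can. A call with a gripper value outside its range is refused whole. "gripper" is the gripper's target within -1 to 1 (fully open at 1, half-way at 0, shut at -1), set as the call begins (left out, the last holds). The fingers move at their own pace and stop on an object; "newtons" is the grip in N (left out, the last holds). Time passes only in rows, so rows that repeat a pose let the fingers close. It gives the time, the measured TCP pose, the force, the opening and the grip force at its end, in the units of the state.
- get_obs(): the state, without advancing time (a new reading comes with each control period).
- optics.capture(name): name is "scene" or "top" or "wrist"; returns (picture, depth): 480x640x3 uint8, blue, green, red; 480x640 float32, m along the optical axis (not along the pixel's ray), 0 where there is no reading.
- optics.camera_info(name): a dict with "fx", "fy", "cx", "cy" (pixels), "rvec" (rotation vector, rad) and "tvec" (3), from world to camera coordinates, as OpenCV has them. Camera axes: x right, y down, z forward; pixel columns grow to the right and rows downward; lengths in m; the calibration is good to about 2 mm. The wrist camera is an equidistant fisheye: a pixel r from the principal point sees the ray r / f radians off the axis. A picture is of the moment at which its call begins: read the wrist's pose just before it. camera_info takes no time and is no camera call; for the wrist camera it gives the pose at the moment of the call.
- hand_in(): hands the job in; it is judged then, once.
Trained networks look in the newest picture that a camera, given by its name, has taken for a name from the list of things; names that differ only in an ending like _2 or _b are one class to them, and where a whole thing is asked for, a point or a joint stands for the part that bears it (a point fixed in the world has none). Each returns a list of dicts, best first, with "conf" (0 to 1); they miss things now and then, are a little off and sometimes report something else, mostly with a low value. They report only what shows in the picture. A call takes as long as a camera call.
- optics.spot_in(camera, thing): "rect" ([left, top, right, bottom] in pixels, round what is visible of it).
The state is a dict: "t": time; "joint_pos": joint angles; "dq": joint speeds; "joint_efforts": joint torques, N m; "ee_pos": TCP position; "tool_rot": TCP orientation; "wrist_force": force on the tool from outside, world axes, zero at the start; "wrist_torque": the same for the moment, N m; "grip_width": finger opening in m; "gripper_force": force on a finger pad.
Only numpy, scipy, OpenCV 4.12 (cv2) and the standard library are available. Lean on these libraries where they do the work, as an engineer would, in place of code of your own. Each camera call takes 0.05 s, during which the arm holds its last target. There are 200 camera calls.

## Working session

There is one attempt and no reset: what is moved stays moved. The work goes in short steps, Python scripts to look and compute and a tool call to move; the robot and the scene stay as the last step left them, time stands still between calls to the robot, and variables do not carry over. Pictures are saved under pics/ and viewed, at most 14 in all, crops included, and the job is handed in when it is done.

Besides the shell and the picture viewer there is one more tool, called as name(argument=value, ...), one argument or row to a line, values as JSON. send_rows: Moves the arm, as the interface text tells. Its arguments: {"type":"object","properties":{"deltas":{"type":"array"},"gripper":{"type":"number"},"newtons":{"type":"number"}},"required":["deltas"]}

```bash
mkdir -p pics; ls
cat > h.py <<'E'
import numpy as np, cv2
from bench import get_obs, optics, hand_in
from scipy.spatial.transform import Rotation as R
def cloud(name):
    im,d=optics.capture(name); c=optics.camera_info(name)
    v,u=np.mgrid[0:480,0:640]
    P=np.stack([(u-c['cx'])/c['fx']*d,(v-c['cy'])/c['fy']*d,d],-1)
    W=(P-np.array(c['tvec']).ravel())@R.from_rotvec(np.array(c['rvec']).ravel()).as_matrix()
    W[d<=0]=np.nan
    return im,W
E
python3 - <<'E'
from h import *
o=get_obs();print({k:np.round(v,3).tolist() for k,v in o.items()})
print(R.from_rotvec(o['tool_rot']).as_matrix().round(2))
out=[]
for n in('scene','top'):
    im,W=cloud(n);cv2.imwrite(f'pics/{n}0.png',im);np.save(n+'0.npy',W)
    c=optics.camera_info(n);print(n,c)
    for t in('shaft_1','chamber','lid_tab','plunger_top','oil_bottle','grip_near_left'):
        for r in optics.spot_in(n,t)[:4]:
            l,tp,rr,b=map(int,r['rect']);print(n,t,r['conf'],r['rect'],W[(tp+b)//2,(l+rr)//2].round(3))
E
```

```text
pics
{'t': 0.0, 'joint_pos': [-1.21, 0.418, -0.01, 1.614, 0.005, 1.111, -0.053], 'dq': [0.001, -0.001, -0.001, 0.002, 0.001, -0.002, -0.001], 'joint_efforts': [0.0, -86.443, 0.679, -43.491, 0.019, 0.007, 0.0], 'ee_pos': [0.245, 0.575, 0.231], 'tool_rot': [-0.628, -3.078, 0.002], 'wrist_force': [-0.159, 0.1, -0.078], 'wrist_torque': [-0.06, -0.011, 0.031], 'gripper_force': 0.0, 'grip_width': 0.086}
[[-0.92  0.39 -0.  ]
 [ 0.39  0.92 -0.  ]
 [-0.   -0.   -1.  ]]
scene {'fx': 526.0351834815646, 'fy': 526.0351834815646, 'cx': 320.68130459321367, 'cy': 248.91716256462365, 'rvec': array([ 2.25319788, -0.60830745,  0.26428741]), 'tvec': array([-0.48125559,  0.27419922,  1.32989194])}
scene shaft_1 0.72 [261.6, 194.9, 281.9, 211.2] [0.58  0.371 0.02 ]
scene shaft_1 0.59 [394.7, 352.1, 423.8, 385.4] [ 0.576 -0.39   0.022]
scene chamber 0.74 [275.8, 191.1, 400.0, 322.6] [ 0.608 -0.005  0.067]
scene plunger_top 0.73 [386.0, 230.2, 401.4, 249.6] [ 0.679 -0.155  0.215]
scene plunger_top 0.52 [284.5, 242.5, 293.2, 254.0] [0.498 0.086 0.076]
scene plunger_top 0.43 [275.1, 190.1, 399.8, 323.5] [ 0.6
[... 159 characters left out ...]
7128587, 'cy': 236.6144404318389, 'rvec': array([ 2.09883894, -2.13753835,  0.19152042]), 'tvec': array([0.01192004, 0.56860313, 1.2739453 ])}
top shaft_1 0.94 [127.1, 225.7, 173.5, 240.9] [0.592 0.379 0.023]
top shaft_1 0.76 [462.1, 227.2, 512.6, 238.1] [ 0.577 -0.375  0.026]
top chamber 0.81 [260.8, 148.8, 413.6, 301.9] [ 0.596 -0.038  0.053]
top lid_tab 0.7 [274.2, 148.0, 402.5, 223.7] [ 0.641 -0.04   0.211]
top oil_bottle 0.76 [203.4, 169.2, 226.2, 196.4] [0.696 0.231 0.057]
top oil_bottle 0.28 [384.2, 150.0, 395.3, 169.3] [ 0.687 -0.14   0.225]
top oil_bottle 0.25 [275.6, 149.3, 401.0, 224.7] [ 0.639 -0.04   0.209]
top grip_near_left 0.76 [280.4, 170.6, 289.9, 187.5] [0.654 0.064 0.221]
```

View pics/scene0.png

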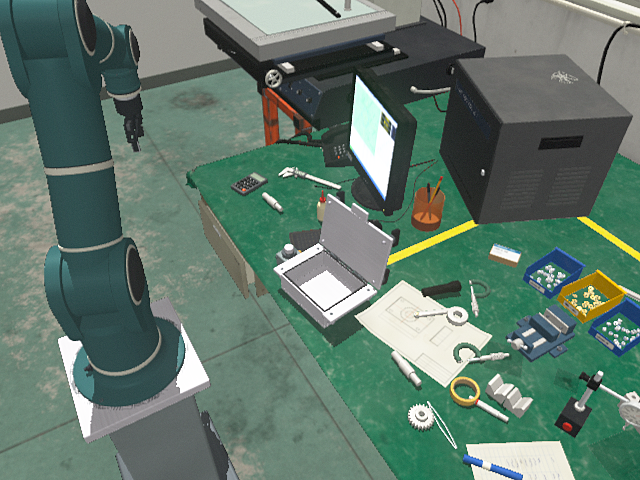

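View pics/top0.png

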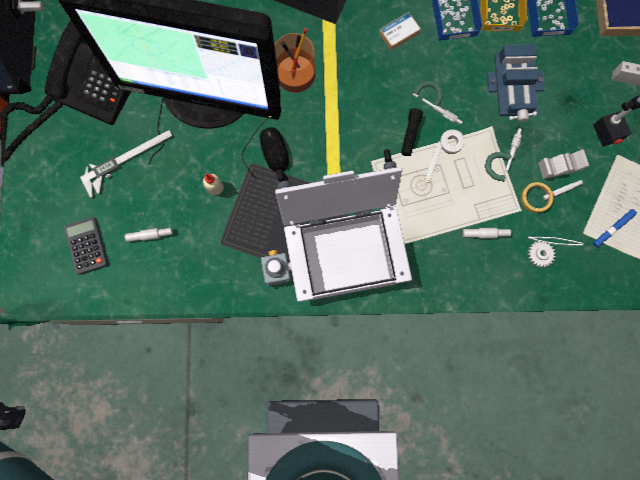

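```bash
cat >> h.py <<'E'
def shaftfit(W,cx,cy,r=0.09):
    m=(np.hypot(W[...,0]-cx,W[...,1]-cy)<r)&(W[...,2]>0.008)&(W[...,2]<0.04)
    p=W[m][:,:2]; (c,s,a)=cv2.minAreaRect(p.astype(np.float32)); 
    b=cv2.boxPoints((c,s,a)); e=b[1]-b[0]; f=b[2]-b[1]; L=e if np.hypot(*e)>np.hypot(*f) else f
    return np.round(c,4),np.round(s,3),round(float(np.degrees(np.arctan2(L[1],L[0]))),1),np.round(np.nanmax(W[m][:,2]),3)
def chamberfit(W):
    # low parts: rim/ears height 0.055-0.07
    m=(W[...,2]>0.058)&(W[...,2]<0.0695)&(W[...,0]>.4)&(W[...,0]<.8)&(abs(W[...,1])<.2)
    p=W[m]; return p
E
python3 - <<'E'
from h import *
for n in('top','scene'):
    W=np.load(n+'0.npy')
    print(n,shaftfit(W,.59,.378),shaftfit(W,.577,-.38))
    p=chamberfit(W);c,s,a=cv2.minAreaRect(p[:,:2].astype(np.float32));print(len(p),c,s,a)
    for z0,z1 in((.04,.052),(.053,.064)):
        m=(W[...,2]>z0)&(W[...,2]<z1)&(W[...,0]>.45)&(W[...,0]<.7)&(W[...,1]>.08)&(W[...,1]<.2);print(z0,m.sum(),W[m].mean(0) if m.sum() else 0)
E
```

```text
top (array([0.5776, 0.3889]), array([0.108, 0.07 ]), 81.2, np.float64(0.029)) (array([ 0.5795, -0.3859]), array([0.12 , 0.025]), 87.9, np.float64(0.028))
3538 (0.5274240970611572, -0.03489908576011658) (0.16973085701465607, 0.30443552136421204) 9.609192848205566
0.04 233 [0.50134096 0.10565347 0.04506864]
0.053 151 [0.50201863 0.09739663 0.05753289]
scene (array([0.5872, 0.3684]), array([0.144, 0.032]), 87.7, np.float64(0.027)) (array([ 0.5758, -0.3799]), array([0.108, 0.024]), 86.1, np.float64(0.029))
1863 (0.5491055846214294, -0.03483565151691437) (0.216618612408638, 0.30294734239578247) 10.116106033325195
0.04 67 [0.48746772 0.0965251  0.04539285]
0.053 58 [0.49854516 0.09067145 0.05836741]
```

The pictures show two shafts: top view (149,235) on the left and (487,233) on the right. The chamber is at about (350,250) with its lid standing open, the plunger is at (275,267) and the oil bottle at (213,183). Next I'll fit the exact poses.

```bash
cat >> h.py <<'E'
def shaft(im,W,cx,cy,r=0.08):
    m=(np.hypot(W[...,0]-cx,W[...,1]-cy)<r)&(W[...,2]>0.008)&(W[...,2]<0.04)&(im.min(-1)>125)
    p=W[m][:,:2]; c=p.mean(0); u,s,v=np.linalg.svd(p-c,full_matrices=False); d=v[0]*np.sign(v[0][1])
    t=(p-c)@d; q=(p-c)@v[1]
    return np.round(c+d*(t.max()+t.min())/2+v[1]*(np.percentile(q,2)+np.percentile(q,98))/2,4),'len',round(float(np.ptp(t)),3),'w',round(float(np.ptp(q)),3),'yaw(y axis, deg)',round(float(np.degrees(np.arctan2(-d[0],d[1]))),1)
E
python3 - <<'E'
from h import *
from scipy.optimize import minimize
for n in('top','scene'):
    W=np.load(n+'0.npy');im=cv2.imread(f'pics/{n}0.png')
    print(n,shaft(im,W,.58,.37),shaft(im,W,.577,-.38))
    P=W[np.isfinite(W[...,0])&(abs(W[...,1]+.03)<.2)&(abs(W[...,0]-.56)<.2)]
    rim=(abs(P[:,2]-.066)<.005); low=(P[:,2]<.05)
    g=np.array([P[rim|low]]).squeeze(); lab=rim[rim|low]
    def cost(q):
        c,s=np.cos(q[2]),np.sin(q[2]); d=g[:,:2]-q[:2]; x=c*d[:,0]+s*d[:,1]; y=-s*d[:,0]+c*d[:,1]
        out=np.minimum(80.-abs(x*1e3),125-abs(y*1e3)); inn=np.maximum(abs(x*1e3)-70,abs(y*1e3)-85)
        t=1/(1+np.exp(-np.clip(np.minimum(out,inn),-30,30)))
        k=(x<.06)&(abs(y)<.13)&(x>-.1)
        return np.sum(abs(t-lab)[k])-0.5*k.sum()
    best=min((minimize(cost,[x0,y0,a],method='Nelder-Mead',options=dict(initial_simplex=[[x0,y0,a],[x0+.02,y0,a],[x0,y0+.02,a],[x0,y0,a+.08]])) for x0 in(.5,.52,.54) for y0 in(-.08,-.05) for a in(.12,.17)),key=lambda r:r.fun)
    q=best.x;print(q,best.fun)
    c,s=np.cos(q[2]),np.sin(q[2]);Rm=np.array([[c,-s],[s,c]])
    print('plunger pred',q[:2]+Rm@[0,.16])
    L=(P[:,:2]-q[:2])@Rm
    m=(L[:,1]>.13)&(L[:,1]<.19)&(abs(L[:,0])<.04)&(P[:,2]>.06)
    print('plunger meas local',L[m].mean(0),P[m][:,2].max(),m.sum())
    for h in(.1,.15,.2,.23,.25):
        m=(abs(P[:,2]-h)<.006)&(abs(L[:,1])<.08);print(h,m.sum(),L[m][:,0].min() if m.any() else 0,np.median(L[m][:,0]) if m.any() else 0)
E
```

```text
top (array([0.5899, 0.3847]), 'len', 0.105, 'w', 0.024, 'yaw(y axis, deg)', 7.4) (array([ 0.5784, -0.3781]), 'len', 0.104, 'w', 0.022, 'yaw(y axis, deg)', -0.7)
[ 0.53198337 -0.06179997  0.16315163] -3854.2714815141962
plunger pred [0.50599476 0.09607527]
plunger meas local [-0.00320055  0.15981933] 0.07836497075843792 156
0.1 170 0.08468192502388704 0.08854739383941326
0.15 173 0.09523653372878199 0.09788888132883726
0.2 216 0.10412779651448709 0.10735919696590758
0.23 345 0.10847116551477376 0.11445511563035952
0.25 149 0.11472062338553915 0.11949512167016212
scene (array([0.5873, 0.384 ]), 'len', 0.112, 'w', 0.025, 'yaw(y axis, deg)', 6.7) (array([ 0.5754, -0.3801]), 'len', 0.108, 'w', 0.023, 'yaw(y axis, deg)', -0.7)
[ 0.54129099 -0.05613295  0.15210544] -1856.7935419083783
plunger pred [0.51704786 0.10201973]
plunger meas local [-0.01750455  0.15046829] 0.07828367736613746 85
0.1 157 0.0718826179823127 0.07835393470346835
0.15 170 0.08261233063196903 0.08755832866157645
0.2 172 0.08657384460634036 0.09686287403358065
0.23 192 0.09613694744508565 0.1027232546596071
0.25 75 0.10245598404456528 0.10781311832504525
```

```bash
cat >> h.py <<'E'
C=np.array([.532,-.062]); YAW=.163
def ch(x,y): c,s=np.cos(YAW),np.sin(YAW); return C+np.array([c*x-s*y,s*x+c*y])
def go(x,y,z,ang):
    o=get_obs(); M=R.from_rotvec(o['tool_rot']).as_matrix()
    d=M.T@(np.array([x,y,z])-o['ee_pos']); cur=np.degrees(np.arctan2(M[1,1],M[0,1]))
    print('delta mm',np.round(d*1e3,1),'turn',round((cur-ang+180)%360-180,1),'cur ang',cur.round(1),'q7',round(np.degrees(o['joint_pos'][6]),1),'t',o['t'])
E
python3 -c "
from h import *
go(.589,.3845,.12,7.2)"
```

```text
delta mm [-391.1  -40.4  111.3] turn 59.7 cur ang 66.9 q7 -3.0 t 0.7
```

send_rows(
  deltas=[
    [-0.391, -0.04, 0.06, 59.7],
    [-0.391, -0.04, 0.111, 59.7],
    [-0.391, -0.04, 0.111, 59.7],
    [-0.391, -0.04, 0.111, 59.7],
    [-0.391, -0.04, 0.111, 59.7],
    [-0.391, -0.04, 0.111, 59.7],
    [-0.391, -0.04, 0.111, 59.7],
    [-0.391, -0.04, 0.111, 59.7],
  ],
  gripper=0.5,
)

```text
t: 1.5
ee_pos: [0.583, 0.3882, 0.1223]
tool_rot: [2.083, 2.352, 0.0]
wrist_force: [0.5, 0.8, -0.1]
grip_width: 0.0639
gripper_force: 0.0
```

send_rows(
  deltas=[
    [0, 0, 0, 0],
    [0, 0, 0, 0],
  ],
)

```text
t: 1.7
ee_pos: [0.5823, 0.3878, 0.122]
tool_rot: [2.079, 2.355, -0.002]
wrist_force: [-0.3, 0.2, -0.6]
grip_width: 0.0638
gripper_force: 0.0
```

```bash
python3 -c "
from h import *
im,W=cloud('top')
for c in((.59,.38),(.578,-.378)): print(shaft(im,W,*c))
im,d=optics.capture('wrist');cv2.imwrite('pics/w1.png',im)
print(optics.spot_in('wrist','shaft_1')[:2])
go(.589,.3845,.003,7.2)"
```

```text
(array([0.5905, 0.3789]), 'len', 0.09, 'w', 0.022, 'yaw(y axis, deg)', 6.4)
(array([ 0.5781, -0.3826]), 'len', 0.114, 'w', 0.06, 'yaw(y axis, deg)', -0.9)
[{'rect': [315.7, 169.0, 348.5, 313.7], 'conf': 0.87}]
delta mm [ -6.9   7.5 120.2] turn 0.1 cur ang 7.3 q7 -20.9 t 1.85
```

send_rows(
  deltas=[
    [-0.007, 0.0075, 0.045, 0],
    [-0.007, 0.0075, 0.09, 0],
    [-0.007, 0.0075, 0.115, 0],
    [-0.007, 0.0075, 0.12, 0],
    [-0.007, 0.0075, 0.12, 0],
  ],
)

```text
t: 2.35
ee_pos: [0.5894, 0.3838, 0.0033]
tool_rot: [-2.076, -2.358, 0.0]
wrist_force: [-0.3, -0.3, -0.6]
grip_width: 0.064
gripper_force: 0.0
```

send_rows(
  deltas=[
    [0, 0, 0, 0],
    [0, 0, 0, 0],
    [0, 0, 0, 0],
    [0, 0, 0, 0],
    [0, 0, 0, 0],
  ],
  gripper=-1,
  newtons=60,
)

```text
t: 2.85
ee_pos: [0.5906, 0.3835, 0.0045]
tool_rot: [2.077, 2.357, 0.003]
wrist_force: [-1.8, -0.8, 10.4]
grip_width: 0.0209
gripper_force: 58.4
```

send_rows(
  deltas=[
    [0, 0, -0.03, 0],
    [0, 0, -0.08, 0],
    [0, 0, -0.13, 0],
    [0, 0, -0.15, 0],
  ],
  newtons=80,
)

```text
t: 3.25
ee_pos: [0.5915, 0.3838, 0.1589]
tool_rot: [2.076, 2.356, 0.01]
wrist_force: [0.7, 0.0, -1.1]
grip_width: 0.0202
gripper_force: 78.6
```

```bash
python3 -c "
from h import *
x,y=ch(-.03,0);print(x,y,get_obs()['grip_width'])
go(x,y,.15,9.3)
im,d=optics.capture('wrist');cv2.imwrite('pics/w2.png',im)"
```

```text
0.5023976533914019 -0.0668683750127138 0.020241728410362963
delta mm [-435.9 -145.     6.7] turn -2.1 cur ang 7.2 q7 -20.4 t 3.25
```

View pics/w2.png

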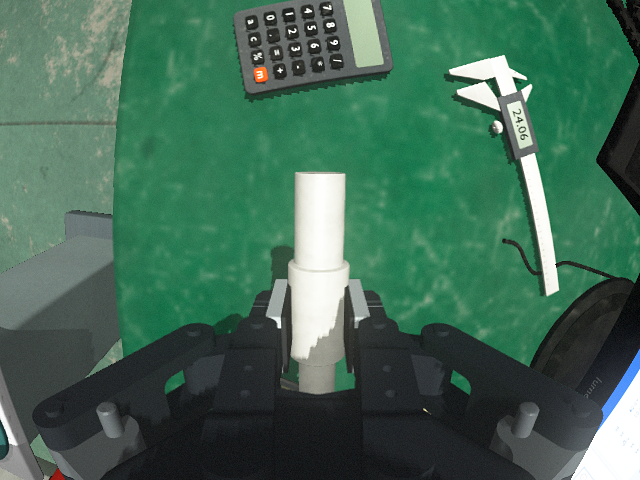

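The wrist view shows the shaft held squarely between the pads, around (320,300). Next I carry it to the chamber.

send_rows(
  deltas=[
    [-0.045, -0.015, 0.0, -1],
    [-0.09, -0.03, 0, -2.1],
    [-0.14, -0.046, 0, -2.1],
    [-0.185, -0.061, 0, -2.1],
    [-0.23, -0.076, 0, -2.1],
    [-0.275, -0.091, 0, -2.1],
    [-0.32, -0.106, 0, -2.1],
    [-0.365, -0.121, 0, -2.1],
  ],
)

```text
t: 4.1
ee_pos: [0.515, 0.004, 0.1532]
tool_rot: [2.033, 2.394, 0.001]
wrist_force: [0.9, -0.6, -2.3]
grip_width: 0.0207
gripper_force: 78.8
```

send_rows(
  deltas=[
    [-0.04, -0.014, 0, 0],
    [-0.071, -0.024, 0.0, 0],
    [-0.071, -0.024, 0.0, 0],
    [-0.071, -0.024, 0.0, 0],
  ],
)

```text
t: 4.5
ee_pos: [0.5035, -0.0686, 0.1531]
tool_rot: [2.035, 2.393, 0.001]
wrist_force: [-0.0, 1.9, -1.7]
grip_width: 0.0204
gripper_force: 78.8
```

```bash
python3 -c "
from h import *
x,y=ch(-.03,0);print(get_obs()['grip_width'])
go(x,y,.022,9.3)"
```

```text
0.020399413919412336
delta mm [  1.9  -0.9 131.1] turn -0.1 cur ang 9.2 q7 22.3 t 4.5
```

send_rows(
  deltas=[
    [0.001, -0.001, 0.04, 0],
    [0.002, -0.001, 0.08, 0],
    [0.002, -0.001, 0.11, 0],
    [0.002, -0.001, 0.125, 0],
    [0.002, -0.001, 0.132, 0],
    [0.002, -0.001, 0.132, 0],
    [0.002, -0.001, 0.132, 0],
  ],
)

```text
t: 5.2
ee_pos: [0.5028, -0.066, 0.0216]
tool_rot: [2.032, 2.395, 0.001]
wrist_force: [0.6, -0.3, -1.5]
grip_width: 0.0203
gripper_force: 82.8
```

send_rows(
  deltas=[
    [0, 0, 0, 0],
    [0, 0, 0, 0],
    [0, 0, 0, 0],
  ],
  gripper=-0.1,
)

```text
t: 5.5
ee_pos: [0.5036, -0.0663, 0.0219]
tool_rot: [2.032, 2.393, 0.003]
wrist_force: [5.5, 2.7, 4.6]
grip_width: 0.0384
gripper_force: 3.7
```

send_rows(
  deltas=[
    [0, 0, -0.02, 0],
    [0, 0, -0.06, 0],
    [0, 0, -0.11, 0],
    [0, 0, -0.15, 0],
    [0, 0, -0.15, 0],
  ],
)

```text
t: 6.0
ee_pos: [0.5044, -0.0668, 0.176]
tool_rot: [2.03, 2.39, 0.008]
wrist_force: [0.4, 1.0, -1.0]
grip_width: 0.0384
gripper_force: 0.0
```

```bash
python3 -c "
from h import *
im,W=cloud('top');print(shaft(im,W,.578,-.378))
r=optics.spot_in('top','shaft_1');print(r[:4])
cv2.imwrite('pics/top2.png',im)
go(.577,-.379,.17,-0.7)"
```

```text
(array([ 0.578 , -0.3776]), 'len', 0.104, 'w', 0.022, 'yaw(y axis, deg)', -0.7)
[{'rect': [462.9, 226.3, 512.7, 240.6], 'conf': 0.89}]
delta mm [-320.7   22.8    1.9] turn 10.0 cur ang 9.3 q7 21.6 t 6.1
```

View pics/top2.png

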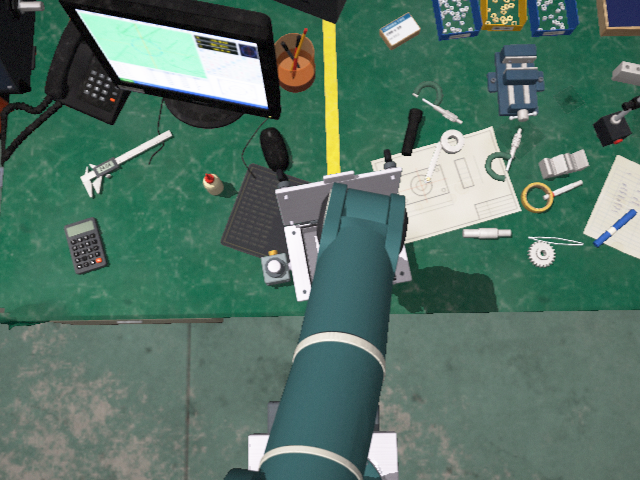

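The first shaft is out of the table area. The arm covers the chamber in this picture. The second shaft is still at (487,233).

send_rows(
  deltas=[
    [-0.04, 0.003, 0, 3],
    [-0.09, 0.006, 0, 6],
    [-0.135, 0.01, 0.0, 10],
    [-0.18, 0.013, 0, 10],
    [-0.225, 0.016, 0, 10],
    [-0.27, 0.02, 0, 10],
    [-0.31, 0.022, 0, 10],
    [-0.321, 0.023, 0, 10],
  ],
  gripper=0.5,
)

```text
t: 6.9
ee_pos: [0.5752, -0.3839, 0.1689]
tool_rot: [-2.238, -2.203, 0.004]
wrist_force: [0.6, 0.1, -1.1]
grip_width: 0.0643
gripper_force: 0.0
```

send_rows(
  deltas=[
    [0, 0, 0.045, 0],
    [0, 0, 0.05, 0],
    [0, 0, 0.05, 0],
  ],
)

```text
t: 7.2
ee_pos: [0.5761, -0.3784, 0.1194]
tool_rot: [-2.232, -2.206, 0.002]
wrist_force: [0.1, -0.3, 0.2]
grip_width: 0.0638
gripper_force: 0.0
```

```bash
python3 -c "
from h import *
im,W=cloud('top');print(shaft(im,W,.578,-.378))
print(optics.spot_in('top','shaft_1')[:4])
r=[optics.spot_in('top','shaft_1')]
m=(im.min(-1)>125);go(.577,-.3785,.004,-.7)
x,y=C;c,s=np.cos(YAW),np.sin(YAW);L=(W[...,:2]-C)@np.array([[c,-s],[s,c]])
k=(abs(L[...,0])<.067)&(abs(L[...,1])<.082)&(W[...,2]>.024)&(W[...,2]<.06);print(k.sum(),L[k].min(0),L[k].max(0),np.median(L[k],0))
im,d=optics.capture('wrist');print(optics.spot_in('wrist','shaft_1')[:2])"
```

```text
(array([ 0.583 , -0.3291]), 'len', 0.016, 'w', 0.008, 'yaw(y axis, deg)', 54.9)
[{'rect': [325.5, 261.6, 370.6, 276.1], 'conf': 0.63}, {'rect': [261.3, 149.9, 411.9, 301.1], 'conf': 0.42}, {'rect': [385.9, 150.2, 397.7, 167.6], 'conf': 0.29}]
delta mm [  1.   -0.8 118.5] turn 0.1 cur ang -0.6 q7 44.5 t 7.35
415 [-0.04149507 -0.05018618] [-0.01757406  0.05435126] [-0.03011858  0.00326465]
[{'rect': [296.4, 156.2, 338.9, 309.1], 'conf': 0.9}]
```

send_rows(
  deltas=[
    [0.001, -0.001, 0.045, 0],
    [0.001, -0.001, 0.09, 0],
    [0.001, -0.001, 0.113, 0],
    [0.001, -0.001, 0.118, 0],
    [0.001, -0.001, 0.118, 0],
  ],
)

```text
t: 7.95
ee_pos: [0.5762, -0.3787, 0.0036]
tool_rot: [2.234, 2.208, -0.0]
wrist_force: [-0.3, 0.2, 1.1]
grip_width: 0.0644
gripper_force: 0.0
```

send_rows(
  deltas=[
    [0, 0, 0, 0],
    [0, 0, 0, 0],
    [0, 0, 0, 0],
    [0, 0, 0, 0],
    [0, 0, 0, 0],
  ],
  gripper=-1,
  newtons=80,
)

```text
t: 8.45
ee_pos: [0.5769, -0.3789, 0.0046]
tool_rot: [2.233, 2.207, 0.001]
wrist_force: [-0.6, 2.3, 11.8]
grip_width: 0.0203
gripper_force: 78.0
```

send_rows(
  deltas=[
    [0, 0, -0.03, 0],
    [0, 0, -0.08, 0],
    [0, 0, -0.13, 0],
    [0, 0, -0.16, 0],
    [0, 0, -0.16, 0],
  ],
)

```text
t: 8.95
ee_pos: [0.5775, -0.3798, 0.1685]
tool_rot: [2.23, 2.203, 0.003]
wrist_force: [-0.5, -0.2, -2.0]
grip_width: 0.0201
gripper_force: 79.6
```

```bash
python3 -c "
from h import *
x,y=ch(.022,0);print(x,y,get_obs()['grip_width'])
go(x,y,.16,9.3)
im,d=optics.capture('wrist');print(optics.spot_in('wrist','shaft_1')[:2])"
```

```text
0.553708387512972 -0.05842985832400988 0.020067027117202953
delta mm [321.1 -27.7   7.2] turn -10.0 cur ang -0.7 q7 43.7 t 8.95
[{'rect': [282.0, 175.0, 351.5, 391.1], 'conf': 0.75}]
```

send_rows(
  deltas=[
    [0.045, -0.004, 0, -3],
    [0.09, -0.008, 0, -6],
    [0.135, -0.012, 0.0, -10],
    [0.18, -0.016, 0, -10],
    [0.225, -0.02, 0, -10],
    [0.27, -0.024, 0, -10],
    [0.31, -0.027, 0.005, -10],
    [0.321, -0.028, 0.007, -10],
  ],
)

```text
t: 9.85
ee_pos: [0.5507, -0.0522, 0.1542]
tool_rot: [-2.025, -2.398, 0.001]
wrist_force: [0.7, -0.0, -2.2]
grip_width: 0.0202
gripper_force: 79.5
```

send_rows(
  deltas=[
    [0, 0, 0, 0],
    [0, 0, 0, 0],
    [0, 0, 0, 0],
  ],
)

```text
t: 10.15
ee_pos: [0.5516, -0.0588, 0.1556]
tool_rot: [2.036, 2.393, -0.001]
wrist_force: [0.7, 0.4, -2.2]
grip_width: 0.0203
gripper_force: 79.5
```

```bash
python3 -c "
from h import *
x,y=ch(.022,0);print(get_obs()['grip_width'])
go(x,y,.0225,9.3)"
```

```text
0.02028227821747566
delta mm [1.000e-01 2.200e+00 1.331e+02] turn -0.1 cur ang 9.2 q7 22.6 t 10.15
```

send_rows(
  deltas=[
    [0, 0.002, 0.04, 0],
    [0, 0.002, 0.08, 0],
    [0, 0.002, 0.11, 0],
    [0, 0.002, 0.125, 0],
    [0, 0.002, 0.134, 0],
    [0, 0.002, 0.134, 0],
    [0, 0.002, 0.134, 0],
  ],
)

```text
t: 10.85
ee_pos: [0.5545, -0.0572, 0.023]
tool_rot: [2.033, 2.393, 0.001]
wrist_force: [-0.4, -0.4, -2.1]
grip_width: 0.0198
gripper_force: 79.5
```

send_rows(
  deltas=[
    [0, 0, 0, 0],
    [0, 0, 0, 0],
    [0, 0, 0, 0],
  ],
  gripper=-0.1,
)

```text
t: 11.15
ee_pos: [0.5542, -0.0568, 0.0226]
tool_rot: [2.033, 2.394, 0.001]
wrist_force: [0.3, -0.7, 0.3]
grip_width: 0.0382
gripper_force: 0.0
```

send_rows(
  deltas=[
    [0, 0, -0.02, 0],
    [0, 0, -0.06, 0],
    [0, 0, -0.11, 0],
    [0, 0, -0.16, 0],
    [0, 0, -0.21, 0],
    [0, 0, -0.26, 0],
    [0, 0, -0.31, 0],
    [0, 0, -0.31, 0],
  ],
)

```text
t: 11.95
ee_pos: [0.5556, -0.0574, 0.3387]
tool_rot: [2.029, 2.389, 0.011]
wrist_force: [0.2, -0.2, -1.0]
grip_width: 0.038
gripper_force: 0.0
```

```bash
cat >> h.py <<'E'
def inside():
    im,W=cloud('top'); c,s=np.cos(YAW),np.sin(YAW);L=(W[...,:2]-C)@np.array([[c,-s],[s,c]])
    k=(abs(L[...,0])<.067)&(abs(L[...,1])<.082)&(W[...,2]>.024)&(W[...,2]<.06)
    for a,b in((-.07,-.005),(-.005,.07)):
        j=k&(L[...,0]>a)&(L[...,0]<b); print(j.sum(),j.any() and (L[j].min(0).round(3),L[j].max(0).round(3)))
    return im,W,L
E
python3 -c "
from h import *
x,y=ch(.16,0);print(x,y);go(x,y,.33,9.3)"
```

```text
0.6898791819125236 -0.036035333265526395
delta mm [ -0.6 135.8  10. ] turn 0.0 cur ang 9.3 q7 17.8 t 11.95
```

send_rows(
  deltas=[
    [-0.045, 0, 0, 0],
    [-0.09, 0, 0, 0],
    [-0.135, 0.0, 0, 0],
    [-0.18, 0, 0, 0],
    [-0.22, 0, 0, 0],
    [-0.25, 0, 0, 0],
    [-0.25, 0, 0, 0],
  ],
  gripper=-1,
)

```text
t: 12.65
ee_pos: [0.5931, -0.308, 0.3315]
tool_rot: [2.039, 2.389, -0.003]
wrist_force: [-0.3, 1.0, -0.5]
grip_width: -0.0003
gripper_force: 0.0
```

```bash
python3 -c "
from h import *
im,W,L=inside()
cv2.imwrite('pics/top3.png',cv2.resize(im[130:320,190:440],None,fx=3,fy=3))
k=(W[...,2]>.235)&(abs(L[...,0]-.11)<.04)&(abs(L[...,1])<.08)
print('tab',k.sum(),L[k].min(0),L[k].max(0),W[k][:,2].max(),np.median(L[k],0))
print(optics.spot_in('top','shaft_1')[:5])
p=L[k];print(np.c_[p,W[k][:,2]][::25].round(3))
x,y=ch(.175,0);go(x,y,.33,9.3)"
```

```text
416 (array([-0.041, -0.05 ]), array([-0.018,  0.055]))
409 (array([ 0.012, -0.051]), array([0.037, 0.054]))
tab 218 [ 0.11272669 -0.02824134] [0.12542928 0.03083045] 0.2546132705873554 [0.11754083 0.00138067]
[{'rect': [325.6, 262.2, 372.7, 275.6], 'conf': 0.91}, {'rect': [321.2, 237.1, 369.8, 253.0], 'conf': 0.75}]
[[ 0.125 -0.025  0.247]
 [ 0.123  0.002  0.25 ]
 [ 0.12   0.003  0.255]
 [ 0.12   0.013  0.254]
 [ 0.121  0.024  0.251]
 [ 0.115 -0.024  0.24 ]
 [ 0.116 -0.012  0.24 ]
 [ 0.115 -0.006  0.239]
 [ 0.115  0.021  0.241]]
delta mm [249.  152.7   1.6] turn -0.0 cur ang 9.3 q7 44.5 t 12.75
```

View pics/top3.png

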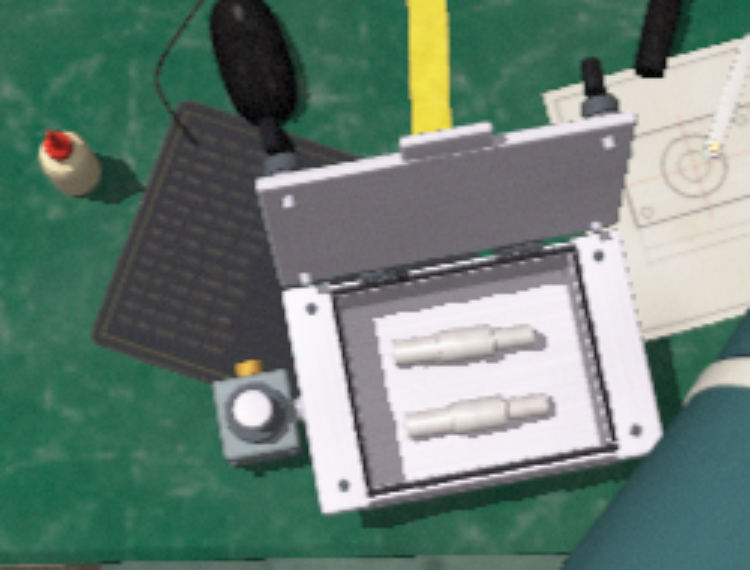

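Both shafts lie inside the chamber, at crop (465,345) and (480,415). The lid leans back with its tab at (445,140). Next I go behind the tab.

send_rows(
  deltas=[
    [0.035, 0.03, 0, 0],
    [0.07, 0.06, 0, 0],
    [0.105, 0.09, 0, 0],
    [0.14, 0.12, 0, 0],
    [0.175, 0.153, 0, 0],
    [0.22, 0.153, 0, 0],
    [0.249, 0.153, 0, 0],
    [0.249, 0.153, 0, 0],
  ],
)

```text
t: 13.55
ee_pos: [0.7046, -0.0259, 0.332]
tool_rot: [-2.023, -2.402, -0.003]
wrist_force: [-0.7, 1.2, 0.5]
grip_width: -0.0002
gripper_force: 0.0
```

send_rows(
  deltas=[
    [0, 0, 0.04, 0],
    [0, 0, 0.08, 0],
    [0, 0, 0.095, 0],
    [0, 0, 0.095, 0],
  ],
)

```text
t: 13.95
ee_pos: [0.7041, -0.0324, 0.2355]
tool_rot: [-2.031, -2.393, 0.003]
wrist_force: [0.0, 0.2, 1.4]
grip_width: 0.0001
gripper_force: 0.0
```

```bash
python3 -c "
from h import *
x,y=ch(.15,0);go(x,y,.237,9.3)
o=get_obs();print(o['ee_pos'],o['wrist_force'],np.degrees(o['joint_pos']).round())"
```

```text
delta mm [ -1.2 -24.6  -1.4] turn 0.1 cur ang 9.4 q7 20.9 t 13.95
[ 0.70407091 -0.0324332   0.23551078] [0.0277769  0.15540679 1.41634639] [-17.  34.  28.  80. -16.  70.  21.]
```

send_rows(
  deltas=[
    [-0.001, -0.02, 0, 0],
    [-0.001, -0.035, -0.001, 0],
    [-0.001, -0.05, -0.003, 0],
    [-0.001, -0.067, -0.004, 0],
    [-0.001, -0.08, -0.005, 0],
    [-0.001, -0.09, -0.005, 0],
  ],
)

```text
t: 14.55
ee_pos: [0.617, -0.049, 0.2448]
tool_rot: [2.032, 2.392, 0.005]
wrist_force: [3.6, -0.9, 4.5]
grip_width: 0.0003
gripper_force: 2.4
```

```bash
cat > lid.py <<'E'
from h import *
im,W=cloud('top'); c,s=np.cos(YAW),np.sin(YAW);L=(W[...,:2]-C)@np.array([[c,-s],[s,c]])
for y0 in(-.1,-.06,.06,.1):
    k=(abs(L[...,1]-y0)<.03)&(W[...,2]>.085)&(W[...,2]<.26)&(L[...,0]>-.12)&(L[...,0]<.1)
    # underside/topside line from hinge
    a=np.degrees(np.arctan2(W[k][:,2]-.0665,.083-L[k][:,0])); r=np.hypot(W[k][:,2]-.0665,.083-L[k][:,0]); f=(r>.06)&(r<.175)
    print(y0,f.sum(),np.percentile(a[f],[10,50,90]).round(1) if f.any() else '')
o=get_obs();p=np.array(o['ee_pos']);q=(p[:2]-C)@np.array([[c,-s],[s,c]]);print('local',q.round(4),p[2].round(4),o['wrist_force'].round(1),o['t'])
E
python3 lid.py
```

```text
-0.1 440 [83.9 85.4 93.1]
-0.06 129 [83.9 84.3 86.7]
0.06 0 
0.1 235 [83.6 89.2 94.1]
local [ 0.0848 -0.0011] 0.2444 [ 1.9 -0.7  3.3] 14.6
```

send_rows(
  deltas=[
    [0, -0.024, 0, 0],
    [0, -0.048, 0.0065, 0],
    [0, -0.068, 0.0155, 0],
    [0, -0.089, 0.028, 0],
    [0, -0.106, 0.0415, 0],
    [0, -0.124, 0.0595, 0],
    [0, -0.1365, 0.0765, 0],
    [0, -0.149, 0.0985, 0],
  ],
)

```text
t: 15.4
ee_pos: [0.4698, -0.0728, 0.1441]
tool_rot: [2.033, 2.394, 0.003]
wrist_force: [2.2, -1.5, -0.1]
grip_width: 0.0002
gripper_force: 0.7
```

```bash
python3 lid.py
```

```text
-0.1 118 [26.  27.7 76.1]
-0.06 0 
0.06 648 [26.6 28.5 31.9]
0.1 1219 [26.5 29.  40.6]
local [-0.0665 -0.0002] 0.1407 [-4.5 -0.4 -5.2] 15.45
```

send_rows(
  deltas=[
    [0, -0.0075, 0.02, 0],
    [0, -0.013, 0.041, 0],
    [0, -0.0155, 0.055, 0],
    [0, -0.016, 0.063, 0],
    [0, -0.016, 0.067, 0],
    [0, -0.016, 0.069, 0],
    [0, -0.016, 0.069, 0],
  ],
)

```text
t: 16.15
ee_pos: [0.4542, -0.0754, 0.0766]
tool_rot: [-2.034, -2.394, -0.003]
wrist_force: [-18.5, 3.5, 51.3]
grip_width: 0.0001
gripper_force: 25.7
```

```bash
python3 lid.py; python3 -c "
from h import *
o=get_obs();print(o['ee_pos'],o['wrist_force'])"
```

```text
-0.1 60 [10.4 17.8 54.9]
-0.06 0 
0.06 0 
0.1 193 [ 9.9 18.  48.2]
local [-0.0789 -0.0006] 0.0766 [-19.3   1.4  51.4] 16.2
[ 0.45420086 -0.07536159  0.07655495] [-19.30923627   1.39143648  51.36928684]
```

send_rows(
  deltas=[
    [0, 0, -0.03, 0],
    [0, 0, -0.08, 0],
    [-0.04, 0, -0.13, 0],
    [-0.09, 0, -0.16, 0],
    [-0.14, 0.0, -0.16, 0],
    [-0.19, 0.0, -0.16, 0],
    [-0.24, 0.0, -0.16, 0],
    [-0.27, 0, -0.16, 0],
  ],
)

```text
t: 17.0
ee_pos: [0.4979, -0.3439, 0.2357]
tool_rot: [2.032, 2.394, 0.001]
wrist_force: [0.7, 1.2, 0.5]
grip_width: -0.0001
gripper_force: 0.0
```

```bash
cat > knobs.py <<'E'
from h import *
import sys
im,W=cloud('top'); c,s=np.cos(YAW),np.sin(YAW);L=(W[...,:2]-C)@np.array([[c,-s],[s,c]])
if len(sys.argv)>1: cv2.imwrite(sys.argv[1],cv2.resize(im[130:320,190:440],None,fx=3,fy=3))
k=(abs(L[...,0])<.04)&(abs(L[...,1])<.08); print('lid z',np.median(W[k][:,2]).round(4))
for n,x,y in(('NL',-65,106),('NR',-65,-106),('FL',65,106),('FR',65,-106)):
    d=L*1e3-[x,y]; k=(np.hypot(d[...,0],d[...,1])<45)&(W[...,2]>.104)&(W[...,2]<.13)
    if k.sum()<20: print(n,'few',k.sum());continue
    (cx,cy),sz,a=cv2.minAreaRect(d[k].astype(np.float32)); p=d[k];q=p-p.mean(0);v=np.linalg.svd(q,full_matrices=False)[2][0]
    print(n,k.sum(),'off',round(cx,1),round(cy,1),np.round(sz,1),'bar cw deg from +x',round(float(-np.degrees(np.arctan2(v[1],v[0])))%180,1),'z',np.percentile(W[k][:,2],90).round(4))
E
python3 knobs.py pics/top4.png
```

```text
lid z 0.0771
NL 144 off -2.3 0.1 [12.6 46.2] bar cw deg from +x 13.4 z 0.1187
NR 158 off -1.7 0.6 [13.8 46.8] bar cw deg from +x 7.1 z 0.1185
FL 143 off -2.0 0.4 [12.8 48.4] bar cw deg from +x 13.5 z 0.1189
FR 149 off -0.8 1.2 [13.5 48.5] bar cw deg from +x 1.3 z 0.1185
```

View pics/top4.png

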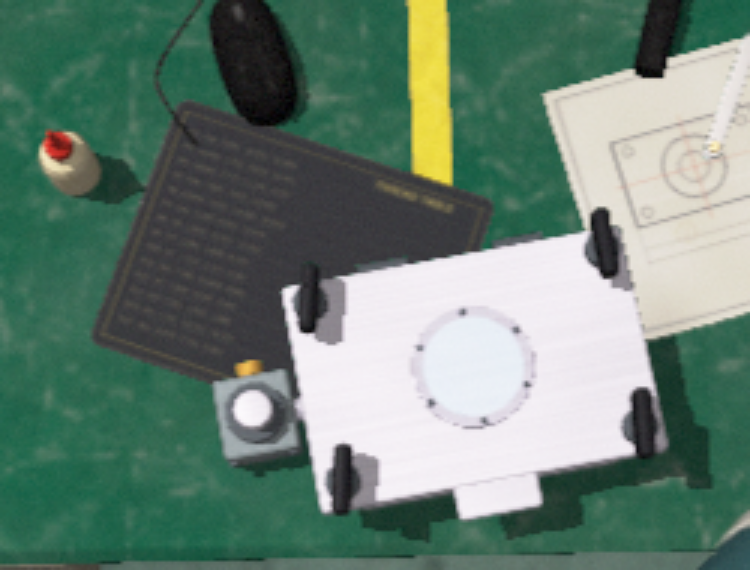

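The lid is shut flat (z 0.077), and all four knob bars are visible near crop (310,298), (602,243), (343,478) and (643,423). I correct the chamber origin by their mean offset.

```bash
cat >> h.py <<'E'
C=ch(-.0017,.0006)
K=dict(NL=(-.065,.106),NR=(-.065,-.106),FL=(.065,.106),FR=(.065,-.106))
def kn(n,z,cw): x,y=ch(*K[n]); go(x,y,z,99.3-cw)
E
python3 -c "
from h import *
kn('NR',.155,7)"
```

```text
delta mm [174.7  14.3  79.8] turn -83.3 cur ang 9.0 q7 55.4 t 17.05
```

send_rows(
  deltas=[
    [0.03, 0.002, 0, -8.3],
    [0.06, 0.005, 0, -16.6],
    [0.09, 0.007, 0, -25],
    [0.12, 0.01, 0.01, -33.3],
    [0.15, 0.012, 0.02, -41.6],
    [0.175, 0.014, 0.04, -50],
    [0.175, 0.014, 0.06, -58.3],
    [0.175, 0.014, 0.08, -66.6],
  ],
  gripper=-0.1,
)

```text
t: 17.85
ee_pos: [0.4835, -0.166, 0.1548]
tool_rot: [0.373, 3.118, 0.0]
wrist_force: [0.3, -1.2, -0.3]
grip_width: 0.0381
gripper_force: 0.0
```

send_rows(
  deltas=[
    [0, 0, 0, -8.3],
    [0, 0, 0, -16.7],
    [0, 0, 0, -16.7],
    [0, 0, 0, -16.7],
  ],
)

```text
t: 18.25
ee_pos: [0.4831, -0.167, 0.155]
tool_rot: [-0.064, 3.14, -0.0]
wrist_force: [0.9, 0.5, 0.8]
grip_width: 0.0387
gripper_force: 0.0
```

```bash
python3 -c "
from h import *
kn('NR',.087,7)
im,d=optics.capture('wrist');cv2.imwrite('pics/w5.png',im);print(optics.spot_in('wrist','grip_near_right')[:3])"
```

```text
delta mm [ 0.2 -9.8 68. ] turn 0.0 cur ang 92.3 q7 114.8 t 18.25
[{'rect': [276.1, 217.8, 320.7, 313.2], 'conf': 0.65}]
```

View pics/w5.png

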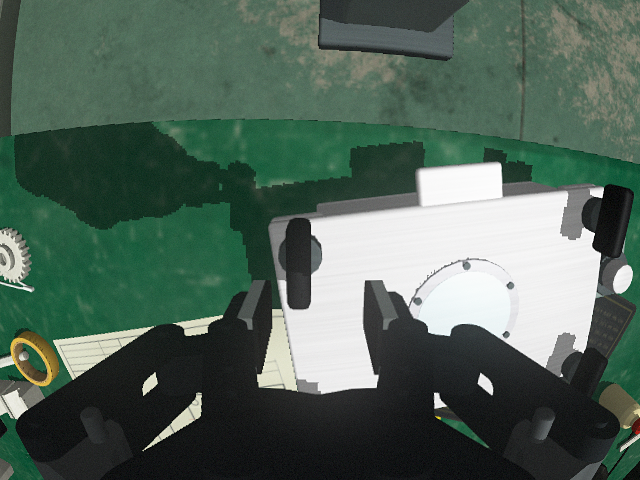

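The bar (298,265) is parallel to the pads and slightly left of their middle (318). That matches the computed 10 mm shift.

send_rows(
  deltas=[
    [0, -0.01, 0, 0],
    [0, -0.01, 0.03, 0],
    [0, -0.01, 0.055, 0],
    [0, -0.01, 0.068, 0],
    [0, -0.01, 0.068, 0],
  ],
)

```text
t: 18.85
ee_pos: [0.4823, -0.1771, 0.0852]
tool_rot: [0.07, -3.138, -0.0]
wrist_force: [-0.9, -0.1, 0.8]
grip_width: 0.0386
gripper_force: 0.0
```

```bash
python3 -c "
from h import *
print(get_obs()['wrist_force']);kn('NR',.087,7)
im,d=optics.capture('wrist');print(optics.spot_in('wrist','grip_near_right')[:3])"
```

```text
[-0.89618866 -0.08420761  0.75611251]
delta mm [-1.   0.2 -1.8] turn 0.3 cur ang 92.6 q7 118.7 t 18.85
[{'rect': [282.5, 258.9, 347.5, 392.8], 'conf': 0.7}]
```

send_rows(
  deltas=[
    [0, 0, 0, 0],
    [0, 0, 0, 0],
    [0, 0, 0, 0],
    [0, 0, 0, 0],
  ],
  gripper=-1,
  newtons=40,
)

```text
t: 19.35
ee_pos: [0.4837, -0.1772, 0.0874]
tool_rot: [-0.071, 3.139, -0.001]
wrist_force: [-1.1, -1.4, 7.5]
grip_width: 0.0236
gripper_force: 39.1
```

The opening of 23.6 mm means the tips are gripping the round collar under the bar. I reopen and raise them.

send_rows(
  deltas=[
    [0, 0, 0, 0],
    [0, 0, 0, 0],
    [0, 0, -0.01, 0],
    [0, 0, -0.011, 0],
    [0, 0, -0.011, 0],
  ],
  gripper=-0.1,
)

```text
t: 19.85
ee_pos: [0.4834, -0.1768, 0.0979]
tool_rot: [-0.072, 3.14, -0.0]
wrist_force: [-0.2, 0.3, -0.4]
grip_width: 0.038
gripper_force: 0.0
```

send_rows(
  deltas=[
    [0, 0, 0, 0],
    [0, 0, 0, 0],
    [0, 0, 0, 0],
    [0, 0, 0, 0],
  ],
  gripper=-1,
  newtons=40,
)

```text
t: 20.25
ee_pos: [0.483, -0.1771, 0.0974]
tool_rot: [-0.071, 3.141, -0.001]
wrist_force: [-1.1, -3.7, 2.5]
grip_width: 0.0119
gripper_force: 43.2
```

send_rows(
  deltas=[
    [0, 0, 0, 7.8],
    [0, 0, 0.0005, 15.5],
    [0, 0, 0.0007, 23.3],
    [0, 0, 0.001, 31],
    [0, 0, 0.0012, 38.8],
    [0, 0, 0.0015, 46.5],
    [0, 0, 0.0017, 54.3],
    [0, 0, 0.0018, 62],
  ],
)

```text
t: 21.05
ee_pos: [0.4838, -0.176, 0.0957]
tool_rot: [1.562, 2.725, 0.002]
wrist_force: [4.3, 5.4, 0.3]
grip_width: 0.0123
gripper_force: 42.9
```

send_rows(
  deltas=[
    [0, 0, 0, 0],
    [0, 0, 0, 0],
  ],
)

```text
t: 21.25
ee_pos: [0.4838, -0.176, 0.0956]
tool_rot: [1.55, 2.732, 0.001]
wrist_force: [3.7, 4.4, 2.4]
grip_width: 0.0121
gripper_force: 43.0
```

```bash
python3 -c "
from h import *
o=get_obs();print(o['wrist_force'],o['wrist_torque'],o['grip_width']);kn('NR',.096,68.75)"
```

```text
[3.72388855 4.44204119 2.41201953] [ 1.14875949 -1.01900656 -0.08481764] 0.012058792575177148
delta mm [-0.5 -0.8 -0.4] turn 0.3 cur ang 30.9 q7 65.2 t 21.25
```

send_rows(
  deltas=[
    [0, 0, 0, 0],
    [0, 0, 0, 0],
    [0, 0, -0.02, 0],
    [0, 0, -0.06, 0],
    [0, 0, -0.07, 0],
    [0, 0, -0.07, 0],
  ],
  gripper=-0.1,
)

```text
t: 21.85
ee_pos: [0.4837, -0.1771, 0.1669]
tool_rot: [1.554, 2.728, 0.002]
wrist_force: [-0.3, -0.7, -0.1]
grip_width: 0.0382
gripper_force: 0.0
```

```bash
python3 -c "
from h import *
kn('FL',.165,13)"
```

```text
delta mm [150.6 198.    2.1] turn -55.6 cur ang 30.7 q7 60.8 t 21.85
```

send_rows(
  deltas=[
    [0.019, 0.025, 0, -7],
    [0.038, 0.05, 0, -14],
    [0.057, 0.075, 0, -21],
    [0.076, 0.1, 0, -28],
    [0.095, 0.125, 0, -35],
    [0.114, 0.15, 0, -42],
    [0.133, 0.175, 0, -49],
    [0.151, 0.198, 0.002, -55.6],
  ],
)

```text
t: 22.65
ee_pos: [0.5765, 0.0554, 0.1623]
tool_rot: [-0.094, -3.139, -0.0]
wrist_force: [-0.3, 0.1, -0.8]
grip_width: 0.0386
gripper_force: 0.0
```

send_rows(
  deltas=[
    [0, 0, 0, 0],
    [0, 0, 0, 0],
    [0, 0, 0, 0],
  ],
)

```text
t: 22.95
ee_pos: [0.576, 0.0529, 0.1628]
tool_rot: [-0.107, -3.139, 0.001]
wrist_force: [0.7, 0.0, 0.4]
grip_width: 0.0382
gripper_force: 0.0
```

```bash
python3 -c "
from h import *
kn('FL',.097,13)
im,d=optics.capture('wrist');print(optics.spot_in('wrist','grip_near_right')[:3])"; python3 knobs.py
```

```text
delta mm [-1.2  0.7 65.8] turn -0.2 cur ang 86.1 q7 85.8 t 22.95
[{'rect': [0.0, 125.3, 23.2, 167.4], 'conf': 0.8}, {'rect': [248.7, 0.0, 291.1, 76.4], 'conf': 0.32}]
lid z 0.0784
NL few 0
NR 148 off 0.5 0.5 [13.2 47.5] bar cw deg from +x 69.2 z 0.1161
FL few 0
FR 151 off -0.1 0.4 [13.8 49.3] bar cw deg from +x 1.8 z 0.1188
```

NR sits at 69°. Next I grip FL.

send_rows(
  deltas=[
    [-0.001, 0.0005, 0.03, 0],
    [-0.001, 0.0005, 0.055, 0],
    [-0.001, 0.0005, 0.066, 0],
    [-0.001, 0.0005, 0.066, 0],
  ],
)

```text
t: 23.5
ee_pos: [0.5769, 0.0539, 0.0965]
tool_rot: [-0.105, -3.138, 0.001]
wrist_force: [0.7, 0.7, -0.0]
grip_width: 0.0384
gripper_force: 0.0
```

send_rows(
  deltas=[
    [0, 0, 0, 0],
    [0, 0, 0, 0],
    [0, 0, 0, 0],
    [0, 0, 0, 0],
  ],
  gripper=-1,
)

```text
t: 23.9
ee_pos: [0.5782, 0.0538, 0.0987]
tool_rot: [0.105, 3.138, -0.0]
wrist_force: [-1.3, -5.7, 6.4]
grip_width: 0.0119
gripper_force: 43.3
```

send_rows(
  deltas=[
    [0, 0, 0, 7],
    [0, 0, 0.0005, 14],
    [0, 0, 0.0007, 21],
    [0, 0, 0.001, 28],
    [0, 0, 0.0012, 35],
    [0, 0, 0.0015, 42],
    [0, 0, 0.0017, 49],
    [0, 0, 0.0018, 55.7],
  ],
)

```text
t: 24.7
ee_pos: [0.5782, 0.0533, 0.097]
tool_rot: [1.565, 2.722, 0.0]
wrist_force: [-2.4, -7.7, 8.4]
grip_width: 0.0119
gripper_force: 43.5
```

send_rows(
  deltas=[
    [0, 0, 0, 0],
    [0, 0, 0, 0],
  ],
)

```text
t: 24.9
ee_pos: [0.5782, 0.0533, 0.097]
tool_rot: [1.559, 2.725, 0.0]
wrist_force: [-3.1, -6.7, 10.4]
grip_width: 0.0118
gripper_force: 43.8
```

send_rows(
  deltas=[
    [0, 0, 0, 0],
    [0, 0, 0, 0],
    [0, 0, -0.02, 0],
    [0, 0, -0.06, 0],
    [0, 0, -0.07, 0],
    [0, 0, -0.07, 0],
  ],
  gripper=-0.1,
)

```text
t: 25.5
ee_pos: [0.5785, 0.0549, 0.1675]
tool_rot: [1.557, 2.726, 0.004]
wrist_force: [-0.2, 0.4, 0.6]
grip_width: 0.0382
gripper_force: 0.0
```

```bash
python3 -c "
from h import *
kn('FR',.165,1.8)"
```

```text
delta mm [-198.2  -78.6    2.4] turn -66.9 cur ang 30.6 q7 37.1 t 25.5
```

send_rows(
  deltas=[
    [-0.025, -0.01, 0, -8.3],
    [-0.05, -0.02, 0, -16.6],
    [-0.075, -0.03, 0, -25],
    [-0.1, -0.04, 0, -33.3],
    [-0.125, -0.05, 0, -41.6],
    [-0.15, -0.06, 0, -50],
    [-0.175, -0.07, 0, -58.3],
    [-0.198, -0.079, 0.002, -66.5],
  ],
)

```text
t: 26.3
ee_pos: [0.6099, -0.1572, 0.1628]
tool_rot: [0.202, -3.134, -0.001]
wrist_force: [-0.5, -0.8, -0.1]
grip_width: 0.0384
gripper_force: 0.0
```

send_rows(
  deltas=[
    [0, 0, 0, 0],
    [0, 0, 0, 0],
    [0, 0, 0, 0],
  ],
)

```text
t: 26.6
ee_pos: [0.61, -0.155, 0.1631]
tool_rot: [0.192, -3.135, -0.001]
wrist_force: [0.5, -0.1, -0.7]
grip_width: 0.0383
gripper_force: 0.0
```

```bash
python3 -c "
from h import *
kn('FR',.097,1.8)"; python3 knobs.py
```

```text
delta mm [-1.6 -0.9 66.1] turn -0.5 cur ang 97.0 q7 117.7 t 26.6
lid z 0.5677
NL 150 off -1.2 -0.3 [12.6 46.8] bar cw deg from +x 13.1 z 0.1181
NR few 0
FL 153 off -0.4 0.2 [13.9 48.1] bar cw deg from +x 69.0 z 0.1168
FR few 0
```

send_rows(
  deltas=[
    [-0.0015, -0.001, 0.03, 0],
    [-0.0015, -0.001, 0.055, 0],
    [-0.0015, -0.001, 0.066, 0],
    [-0.0015, -0.001, 0.066, 0],
  ],
)

```text
t: 27.05
ee_pos: [0.6111, -0.1562, 0.0966]
tool_rot: [0.193, -3.133, -0.001]
wrist_force: [-0.8, 0.2, 0.1]
grip_width: 0.0386
gripper_force: 0.0
```

send_rows(
  deltas=[
    [0, 0, 0, 0],
    [0, 0, 0, 0],
    [0, 0, 0, 0],
    [0, 0, 0, 0],
  ],
  gripper=-1,
)

```text
t: 27.45
ee_pos: [0.6123, -0.1562, 0.0992]
tool_rot: [-0.193, 3.134, 0.001]
wrist_force: [-2.2, 5.1, 4.4]
grip_width: 0.0118
gripper_force: 42.6
```

send_rows(
  deltas=[
    [0, 0, 0, 8.3],
    [0, 0, 0.0005, 16.6],
    [0, 0, 0.0007, 25],
    [0, 0, 0.001, 33.2],
    [0, 0, 0.0012, 41.5],
    [0, 0, 0.0015, 50],
    [0, 0, 0.0017, 58],
    [0, 0, 0.0018, 66.5],
  ],
)

```text
t: 28.25
ee_pos: [0.6123, -0.1556, 0.0973]
tool_rot: [1.564, 2.724, 0.004]
wrist_force: [-2.6, 7.2, 4.0]
grip_width: 0.0123
gripper_force: 42.4
```

send_rows(
  deltas=[
    [0, 0, 0, 0],
    [0, 0, 0, 0],
  ],
)

```text
t: 28.45
ee_pos: [0.6123, -0.1556, 0.0972]
tool_rot: [1.557, 2.728, 0.003]
wrist_force: [-2.9, 5.9, 4.4]
grip_width: 0.0122
gripper_force: 42.6
```

send_rows(
  deltas=[
    [0, 0, 0, 0],
    [0, 0, 0, 0],
    [0, 0, -0.02, 0],
    [0, 0, -0.06, 0],
    [0, 0, -0.07, 0],
    [0, 0, -0.07, 0],
  ],
  gripper=-0.1,
)

```text
t: 29.05
ee_pos: [0.6126, -0.1575, 0.1681]
tool_rot: [1.557, 2.725, 0.002]
wrist_force: [1.4, 0.5, -0.4]
grip_width: 0.0384
gripper_force: 0.0
```

```bash
python3 -c "
from h import *
kn('NL',.165,13)"
```

```text
delta mm [246.8 -44.7   2.5] turn -55.8 cur ang 30.5 q7 60.2 t 29.05
```

send_rows(
  deltas=[
    [0.031, -0.006, 0, -7],
    [0.062, -0.011, 0, -14],
    [0.093, -0.017, 0, -21],
    [0.124, -0.022, 0, -28],
    [0.155, -0.028, 0, -35],
    [0.186, -0.034, 0, -42],
    [0.217, -0.039, 0, -49],
    [0.247, -0.045, 0.002, -55.8],
  ],
)

```text
t: 29.85
ee_pos: [0.4463, 0.0338, 0.1635]
tool_rot: [-0.093, -3.14, 0.0]
wrist_force: [0.3, -0.0, 0.2]
grip_width: 0.0382
gripper_force: 0.0
```

send_rows(
  deltas=[
    [0, 0, 0, 0],
    [0, 0, 0, 0],
    [0, 0, 0, 0],
  ],
)

```text
t: 30.15
ee_pos: [0.4478, 0.0322, 0.1638]
tool_rot: [0.104, 3.14, -0.001]
wrist_force: [0.8, -1.1, 0.2]
grip_width: 0.0384
gripper_force: 0.0
```

```bash
python3 -c "
from h import *
kn('NL',.097,13)"; python3 knobs.py
```

```text
delta mm [-1.   0.2 66.8] turn -0.1 cur ang 86.2 q7 84.9 t 30.15
lid z 0.0778
NL few 0
NR 146 off 0.6 0.2 [13.2 46.9] bar cw deg from +x 68.9 z 0.1173
FL 99 off 1.2 -2.4 [13.4 42.2] bar cw deg from +x 77.1 z 0.1167
FR 140 off -0.1 1.1 [12.9 47.6] bar cw deg from +x 68.6 z 0.1164
```

send_rows(
  deltas=[
    [-0.001, 0, 0.03, 0],
    [-0.001, 0, 0.055, 0],
    [-0.001, 0, 0.067, 0],
    [-0.001, 0, 0.067, 0],
  ],
)

```text
t: 30.6
ee_pos: [0.4479, 0.0321, 0.0958]
tool_rot: [-0.103, -3.137, 0.002]
wrist_force: [0.4, -0.1, 0.6]
grip_width: 0.0386
gripper_force: 0.0
```

send_rows(
  deltas=[
    [0, 0, 0, 0],
    [0, 0, 0, 0],
    [0, 0, 0, 0],
    [0, 0, 0, 0],
  ],
  gripper=-1,
)

```text
t: 31.0
ee_pos: [0.4491, 0.0322, 0.098]
tool_rot: [0.102, 3.138, -0.0]
wrist_force: [-0.4, -5.0, 2.8]
grip_width: 0.0121
gripper_force: 43.0
```

send_rows(
  deltas=[
    [0, 0, 0, 7],
    [0, 0, 0.0005, 14],
    [0, 0, 0.0007, 21],
    [0, 0, 0.001, 28],
    [0, 0, 0.0012, 35],
    [0, 0, 0.0015, 42],
    [0, 0, 0.0017, 49],
    [0, 0, 0.0018, 55.7],
  ],
)

```text
t: 31.8
ee_pos: [0.4494, 0.0324, 0.0963]
tool_rot: [1.562, 2.723, 0.002]
wrist_force: [0.7, -5.0, 2.9]
grip_width: 0.0121
gripper_force: 43.1
```

send_rows(
  deltas=[
    [0, 0, 0, 0],
    [0, 0, 0, 0],
  ],
)

```text
t: 32.0
ee_pos: [0.4494, 0.0324, 0.0963]
tool_rot: [1.555, 2.728, 0.002]
wrist_force: [1.0, -5.8, 5.8]
grip_width: 0.0118
gripper_force: 43.3
```

send_rows(
  deltas=[
    [0, 0, 0, 0],
    [0, 0, 0, 0],
    [0, 0, -0.02, 0],
    [0, 0, -0.06, 0],
    [0, 0, -0.07, 0],
    [0, 0, -0.07, 0],
  ],
  gripper=-0.1,
)

```text
t: 32.6
ee_pos: [0.4493, 0.0334, 0.1666]
tool_rot: [1.554, 2.728, 0.005]
wrist_force: [-0.8, -0.1, -0.3]
grip_width: 0.0387
gripper_force: 0.0
```

```bash
python3 -c "
from h import *
kn('NR',.163,68.7)"
```

```text
delta mm [-198.1  -78.     3.3] turn 0.1 cur ang 30.7 q7 34.3 t 32.6
```

send_rows(
  deltas=[
    [-0.033, -0.013, 0, 0],
    [-0.066, -0.026, 0, 0],
    [-0.1, -0.039, 0, 0],
    [-0.133, -0.052, 0, 0],
    [-0.166, -0.065, 0, 0],
    [-0.198, -0.078, 0.003, 0],
    [-0.198, -0.078, 0.003, 0],
    [-0.198, -0.078, 0.003, 0],
  ],
)

```text
t: 33.4
ee_pos: [0.4816, -0.1778, 0.1611]
tool_rot: [-1.557, -2.727, 0.001]
wrist_force: [0.8, 1.0, -1.1]
grip_width: 0.0383
gripper_force: 0.0
```

```bash
python3 -c "
from h import *
kn('NR',.095,68.75)"; python3 knobs.py
```

```text
delta mm [-0.1  2.  66.1] turn -0.0 cur ang 30.5 q7 65.2 t 33.4
lid z 0.0775
NL 148 off -0.6 -0.2 [13.1 47.2] bar cw deg from +x 69.5 z 0.117
NR few 0
FL 146 off -0.8 0.1 [14.2 47.7] bar cw deg from +x 68.6 z 0.1167
FR 144 off 0.1 0.9 [13.8 48. ] bar cw deg from +x 68.6 z 0.1168
```

First round done, with all four knobs at about 69°. The second round goes in the same order.

send_rows(
  deltas=[
    [0, 0.002, 0.03, 0],
    [0, 0.002, 0.055, 0],
    [0, 0.002, 0.066, 0],
    [0, 0.002, 0.066, 0],
  ],
)

```text
t: 33.85
ee_pos: [0.4833, -0.1754, 0.0952]
tool_rot: [-1.554, -2.728, 0.001]
wrist_force: [0.1, -0.5, 0.7]
grip_width: 0.0384
gripper_force: 0.0
```

send_rows(
  deltas=[
    [0, 0, 0, 0],
    [0, 0, 0, 0],
    [0, 0, 0, 0],
    [0, 0, 0, 0],
  ],
  gripper=-1,
)

```text
t: 34.25
ee_pos: [0.4843, -0.1765, 0.0971]
tool_rot: [1.556, 2.728, 0.001]
wrist_force: [-2.0, -0.3, 8.0]
grip_width: 0.012
gripper_force: 43.7
```

send_rows(
  deltas=[
    [0, 0, 0, 8],
    [0, 0, 0.0005, 16],
    [0, 0, 0.0007, 24],
    [0, 0, 0.001, 32],
    [0, 0, 0.0012, 40],
    [0, 0, 0.0015, 48],
    [0, 0, 0.0017, 56],
    [0, 0, 0.002, 64],
  ],
)

```text
t: 35.05
ee_pos: [0.4851, -0.1765, 0.0953]
tool_rot: [2.768, 1.482, 0.003]
wrist_force: [0.2, -1.8, 5.2]
grip_width: 0.0123
gripper_force: 43.5
```

send_rows(
  deltas=[
    [0, 0, 0, 4],
    [0, 0, 0, 7],
    [0, 0, 0, 9],
    [0, 0, 0, 9],
    [0, 0, 0, 9],
  ],
)

```text
t: 35.55
ee_pos: [0.4851, -0.1766, 0.0952]
tool_rot: [2.872, 1.27, 0.003]
wrist_force: [1.8, -2.2, 5.5]
grip_width: 0.0119
gripper_force: 49.5
```

```bash
python3 -c "
from h import *
o=get_obs();print(o['wrist_force'],o['wrist_torque'],o['grip_width']);kn('NR',.093,137.5)"
```

```text
[ 1.84183654 -2.20718903  5.52308481] [-0.55410116 -0.42633416  1.04957026] 0.011850727095183512
delta mm [-1.4 -1.2  2.2] turn -4.1 cur ang -42.3 q7 9.9 t 35.55
```

send_rows(
  deltas=[
    [0, 0, 0, 0],
    [0, 0, 0, 0],
    [0, 0, -0.02, 0],
    [0, 0, -0.06, 0],
    [0, 0, -0.07, 0],
    [0, 0, -0.07, 0],
  ],
  gripper=-0.1,
)

```text
t: 36.15
ee_pos: [0.4847, -0.1763, 0.1654]
tool_rot: [2.873, 1.269, 0.004]
wrist_force: [0.0, 0.2, -0.1]
grip_width: 0.0383
gripper_force: 0.0
```

```bash
python3 -c "
from h import *
kn('FL',.163,68.75)"
```

```text
delta mm [232.1 -86.4   2.7] turn -72.9 cur ang -42.4 q7 4.9 t 36.15
```

send_rows(
  deltas=[
    [0.029, -0.011, 0, -8.3],
    [0.058, -0.022, 0, -16.6],
    [0.087, -0.033, 0, -25],
    [0.116, -0.043, 0, -33.2],
    [0.145, -0.054, 0, -41.5],
    [0.174, -0.065, 0, -50],
    [0.203, -0.076, 0, -58],
    [0.232, -0.086, 0.003, -66.3],
  ],
)

```text
t: 36.95
ee_pos: [0.5767, 0.0546, 0.1603]
tool_rot: [-1.704, -2.638, 0.0]
wrist_force: [1.1, -0.4, 0.4]
grip_width: 0.0388
gripper_force: 0.0
```

send_rows(
  deltas=[
    [0, 0, 0, -6.6],
    [0, 0, 0, -6.6],
    [0, 0, 0, -6.6],
  ],
)

```text
t: 37.25
ee_pos: [0.5763, 0.0523, 0.1605]
tool_rot: [-1.564, -2.723, 0.001]
wrist_force: [-0.3, -0.0, -0.3]
grip_width: 0.0387
gripper_force: 0.0
```

```bash
python3 -c "
from h import *
kn('FL',.095,68.75)"; python3 knobs.py
```

```text
delta mm [ 0.5  1.4 65.5] turn -0.3 cur ang 30.3 q7 42.5 t 37.25
lid z 0.0779
NL 146 off -0.6 -0.2 [13.4 47.2] bar cw deg from +x 68.8 z 0.117
NR 148 off 0.5 -0.2 [47.1 13.8] bar cw deg from +x 137.8 z 0.1148
FL few 0
FR 142 off 0.0 1.2 [13.4 47.4] bar cw deg from +x 68.8 z 0.1161
```

NR is at 137.8°, its stop. FL is next.

send_rows(
  deltas=[
    [0.0005, 0.0015, 0.03, 0],
    [0.0005, 0.0015, 0.055, 0],
    [0.0005, 0.0015, 0.0655, 0],
    [0.0005, 0.0015, 0.0655, 0],
  ],
)

```text
t: 37.7
ee_pos: [0.5771, 0.0536, 0.0947]
tool_rot: [-1.561, -2.725, 0.003]
wrist_force: [0.1, 0.0, 0.8]
grip_width: 0.0384
gripper_force: 0.0
```

send_rows(
  deltas=[
    [0, 0, 0, 0],
    [0, 0, 0, 0],
    [0, 0, 0, 0],
    [0, 0, 0, 0],
  ],
  gripper=-1,
)

```text
t: 38.1
ee_pos: [0.5779, 0.0537, 0.0968]
tool_rot: [1.559, 2.727, 0.001]
wrist_force: [-4.8, -2.3, 7.2]
grip_width: 0.0125
gripper_force: 42.9
```

send_rows(
  deltas=[
    [0, 0, 0, 8],
    [0, 0, 0.0005, 16],
    [0, 0, 0.0007, 24],
    [0, 0, 0.001, 32],
    [0, 0, 0.0012, 40],
    [0, 0, 0.0015, 48],
    [0, 0, 0.0017, 56],
    [0, 0, 0.002, 64],
  ],
)

```text
t: 38.9
ee_pos: [0.5781, 0.0536, 0.0949]
tool_rot: [2.771, 1.478, 0.001]
wrist_force: [-4.5, -4.9, 6.1]
grip_width: 0.0123
gripper_force: 42.9
```

send_rows(
  deltas=[
    [0, 0, 0, 4],
    [0, 0, 0, 7],
    [0, 0, 0, 9],
    [0, 0, 0, 9],
    [0, 0, 0, 9],
  ],
)

```text
t: 39.4
ee_pos: [0.578, 0.0535, 0.0948]
tool_rot: [2.874, 1.266, 0.001]
wrist_force: [-4.6, -6.2, 4.3]
grip_width: 0.0123
gripper_force: 49.2
```

```bash
python3 -c "
from h import *
o=get_obs();print(o['wrist_force'],o['wrist_torque'],o['grip_width']);kn('FL',.093,137.5)"
```

```text
[-4.6386874  -6.18755481  4.29618558] [-1.39141242  0.89435446  1.07319514] 0.012319818222315424
delta mm [-0.6 -0.6  1.8] turn -4.3 cur ang -42.5 q7 -15.2 t 39.4
```

send_rows(
  deltas=[
    [0, 0, 0, 0],
    [0, 0, 0, 0],
    [0, 0, -0.02, 0],
    [0, 0, -0.06, 0],
    [0, 0, -0.07, 0],
    [0, 0, -0.07, 0],
  ],
  gripper=-0.1,
)

```text
t: 40.0
ee_pos: [0.5787, 0.0545, 0.1653]
tool_rot: [2.875, 1.266, 0.005]
wrist_force: [-0.2, -0.3, -1.3]
grip_width: 0.0387
gripper_force: 0.0
```

```bash
python3 -c "
from h import *
kn('FR',.163,68.75)"
```

```text
delta mm [-132.9  166.2    2.1] turn -73.0 cur ang -42.5 q7 -18.8 t 40.0
```

send_rows(
  deltas=[
    [-0.017, 0.021, 0, -8.3],
    [-0.033, 0.042, 0, -16.6],
    [-0.05, 0.063, 0, -25],
    [-0.067, 0.083, 0, -33.2],
    [-0.083, 0.104, 0, -41.5],
    [-0.1, 0.125, 0, -50],
    [-0.117, 0.146, 0, -58],
    [-0.133, 0.166, 0.002, -66.4],
  ],
)

```text
t: 40.8
ee_pos: [0.6103, -0.1568, 0.1608]
tool_rot: [-1.705, -2.638, -0.0]
wrist_force: [0.8, 0.0, -1.2]
grip_width: 0.0386
gripper_force: 0.0
```

send_rows(
  deltas=[
    [0, 0, 0, -6.6],
    [0, 0, 0, -6.6],
    [0, 0, 0, -6.6],
  ],
)

```text
t: 41.1
ee_pos: [0.6103, -0.1553, 0.161]
tool_rot: [-1.562, -2.724, -0.001]
wrist_force: [-0.8, 0.2, -0.5]
grip_width: 0.0384
gripper_force: 0.0
```

```bash
python3 -c "
from h import *
kn('FR',.095,68.75)"; python3 knobs.py
```

```text
delta mm [-1.1  0.9 66. ] turn -0.2 cur ang 30.3 q7 62.6 t 41.1
lid z 0.5806
NL few 0
NR 139 off -0.8 -1.1 [43.7 14. ] bar cw deg from +x 137.6 z 0.1138
FL 137 off -0.5 0.2 [47.  13.2] bar cw deg from +x 137.5 z 0.1148
FR few 0
```

send_rows(
  deltas=[
    [-0.001, 0.001, 0.03, 0],
    [-0.001, 0.001, 0.055, 0],
    [-0.001, 0.001, 0.066, 0],
    [-0.001, 0.001, 0.066, 0],
  ],
)

```text
t: 41.55
ee_pos: [0.6112, -0.1556, 0.0944]
tool_rot: [-1.558, -2.725, 0.002]
wrist_force: [0.4, 1.1, -0.7]
grip_width: 0.0384
gripper_force: 0.0
```

send_rows(
  deltas=[
    [0, 0, 0, 0],
    [0, 0, 0, 0],
    [0, 0, 0, 0],
    [0, 0, 0, 0],
  ],
  gripper=-1,
)

```text
t: 41.95
ee_pos: [0.6128, -0.1562, 0.0968]
tool_rot: [1.557, 2.726, 0.002]
wrist_force: [3.3, 1.1, 7.2]
grip_width: 0.0123
gripper_force: 43.8
```

send_rows(
  deltas=[
    [0, 0, 0, 8],
    [0, 0, 0.0005, 16],
    [0, 0, 0.0007, 24],
    [0, 0, 0.001, 32],
    [0, 0, 0.0012, 40],
    [0, 0, 0.0015, 48],
    [0, 0, 0.0017, 56],
    [0, 0, 0.002, 64],
  ],
)

```text
t: 42.75
ee_pos: [0.6124, -0.1561, 0.0948]
tool_rot: [2.771, 1.48, 0.003]
wrist_force: [-1.3, 3.0, 11.5]
grip_width: 0.0117
gripper_force: 44.3
```

send_rows(
  deltas=[
    [0, 0, 0, 4],
    [0, 0, 0, 7],
    [0, 0, 0, 9],
    [0, 0, 0, 9],
    [0, 0, 0, 9],
  ],
)

```text
t: 43.25
ee_pos: [0.6124, -0.156, 0.0947]
tool_rot: [2.874, 1.268, 0.002]
wrist_force: [-0.2, 3.2, 10.5]
grip_width: 0.0123
gripper_force: 50.6
```

```bash
python3 -c "
from h import *
o=get_obs();print(o['wrist_force'],o['wrist_torque'],o['grip_width']);kn('FR',.093,137.5)"
```

```text
[-0.20272327  3.21738125 10.48162152] [0.60895368 0.16196292 1.05846408] 0.01226127955091804
delta mm [-0.4 -0.8  1.7] turn -4.2 cur ang -42.4 q7 3.2 t 43.25
```

send_rows(
  deltas=[
    [0, 0, 0, 0],
    [0, 0, 0, 0],
    [0, 0, -0.02, 0],
    [0, 0, -0.06, 0],
    [0, 0, -0.07, 0],
    [0, 0, -0.07, 0],
  ],
  gripper=-0.1,
)

```text
t: 43.85
ee_pos: [0.6126, -0.1568, 0.1665]
tool_rot: [2.874, 1.265, 0.004]
wrist_force: [-0.3, -0.0, -0.0]
grip_width: 0.0385
gripper_force: 0.0
```

```bash
python3 -c "
from h import *
kn('NL',.163,68.75)"
```

```text
delta mm [  28.9 -248.5    2.9] turn -73.0 cur ang -42.5 q7 0.3 t 43.85
```

send_rows(
  deltas=[
    [0.004, -0.031, 0, -8.3],
    [0.007, -0.062, 0, -16.6],
    [0.011, -0.093, 0, -25],
    [0.014, -0.124, 0, -33.2],
    [0.018, -0.155, 0, -41.5],
    [0.022, -0.186, 0, -50],
    [0.025, -0.217, 0, -58],
    [0.029, -0.248, 0.002, -66.4],
  ],
)

```text
t: 44.65
ee_pos: [0.4473, 0.0333, 0.1616]
tool_rot: [-1.705, -2.638, 0.0]
wrist_force: [1.5, 1.9, -0.6]
grip_width: 0.0382
gripper_force: 0.0
```

send_rows(
  deltas=[
    [0, 0, 0, -6.6],
    [0, 0, 0, -6.6],
    [0, 0, 0, -6.6],
  ],
)

```text
t: 44.95
ee_pos: [0.4486, 0.0321, 0.1617]
tool_rot: [1.564, 2.724, 0.0]
wrist_force: [0.3, -0.7, 0.1]
grip_width: 0.0385
gripper_force: 0.0
```

```bash
python3 -c "
from h import *
kn('NL',.095,68.75)"; python3 knobs.py
```

```text
delta mm [ 0.1  0.4 66.7] turn -0.3 cur ang 30.3 q7 39.5 t 44.95
lid z 0.0776
NL few 0
NR 148 off 0.5 -0.1 [47.  13.6] bar cw deg from +x 137.9 z 0.1145
FL 77 off 2.8 3.2 [37.4 12.7] bar cw deg from +x 125.7 z 0.1151
FR 139 off 0.3 0.6 [47.8 14. ] bar cw deg from +x 137.4 z 0.1145
```

send_rows(
  deltas=[
    [0, 0.0005, 0.03, 0],
    [0, 0.0005, 0.055, 0],
    [0, 0.0005, 0.0665, 0],
    [0, 0.0005, 0.0665, 0],
  ],
)

```text
t: 45.4
ee_pos: [0.4484, 0.0318, 0.0942]
tool_rot: [-1.562, -2.725, 0.004]
wrist_force: [0.4, 0.1, 0.3]
grip_width: 0.0383
gripper_force: 0.0
```

send_rows(
  deltas=[
    [0, 0, 0, 0],
    [0, 0, 0, 0],
    [0, 0, 0, 0],
    [0, 0, 0, 0],
  ],
  gripper=-1,
)

```text
t: 45.8
ee_pos: [0.4493, 0.0326, 0.096]
tool_rot: [1.559, 2.727, 0.001]
wrist_force: [-2.4, -3.4, 7.6]
grip_width: 0.0118
gripper_force: 43.6
```

send_rows(
  deltas=[
    [0, 0, 0, 8],
    [0, 0, 0.0005, 16],
    [0, 0, 0.0007, 24],
    [0, 0, 0.001, 32],
    [0, 0, 0.0012, 40],
    [0, 0, 0.0015, 48],
    [0, 0, 0.0017, 56],
    [0, 0, 0.002, 64],
  ],
)

```text
t: 46.6
ee_pos: [0.4499, 0.0325, 0.0942]
tool_rot: [2.77, 1.479, 0.003]
wrist_force: [0.9, -5.6, 4.8]
grip_width: 0.012
gripper_force: 43.4
```

send_rows(
  deltas=[
    [0, 0, 0, 4],
    [0, 0, 0, 7],
    [0, 0, 0, 9],
    [0, 0, 0, 9],
    [0, 0, 0, 9],
  ],
)

```text
t: 47.1
ee_pos: [0.4498, 0.0325, 0.0941]
tool_rot: [2.873, 1.267, 0.003]
wrist_force: [1.2, -6.7, 3.0]
grip_width: 0.0121
gripper_force: 50.2
```

```bash
python3 -c "
from h import *
o=get_obs();print(o['wrist_force'],o['wrist_torque'],o['grip_width']);kn('NL',.093,137.5)"
```

```text
[ 1.22835979 -6.70696847  2.97940122] [-1.45856123 -0.32560005  1.03294935] 0.012107233837974827
delta mm [-0.7 -0.6  1.1] turn -4.2 cur ang -42.4 q7 -10.8 t 47.1
```

send_rows(
  deltas=[
    [0, 0, 0, 0],
    [0, 0, 0, 0],
    [0, 0, -0.02, 0],
    [0, 0, -0.06, 0],
    [0, 0, -0.08, 0],
    [0, 0, -0.08, 0],
  ],
  gripper=-0.1,
)

```text
t: 47.7
ee_pos: [0.45, 0.0332, 0.1753]
tool_rot: [-2.874, -1.265, -0.006]
wrist_force: [0.2, 1.0, -1.4]
grip_width: 0.0385
gripper_force: 0.0
```

```bash
python3 -c "
from h import *
x,y=ch(0,.16);print(x,y);go(x,y,.15,-42.4)"
```

```text
0.5042604994574515 0.0961953542606418
delta mm [83.  -2.5 25.7] turn -0.1 cur ang -42.5 q7 -23.1 t 47.7
```

send_rows(
  deltas=[
    [0.037, -0.033, 0, 0],
    [0.074, -0.067, 0, 0],
    [0.111, -0.1, 0, 0],
    [0.148, -0.134, 0, 0],
    [0.148, -0.134, 0, 0],
    [0.148, -0.134, 0, 0],
  ],
  gripper=-1,
)

```text
t: 48.3
ee_pos: [0.4495, 0.2332, 0.1723]
tool_rot: [2.873, 1.269, -0.002]
wrist_force: [0.6, -0.2, 0.4]
grip_width: -0.0001
gripper_force: 0.0
```

```bash
python3 knobs.py pics/top6.png; python3 -c "
from h import *
im,W=cloud('top'); c,s=np.cos(YAW),np.sin(YAW);L=(W[...,:2]-C)@np.array([[c,-s],[s,c]])
k=(np.hypot(L[...,0],L[...,1]-.16)<.03)&(W[...,2]>.07)&(W[...,2]<.09);print('plunger',k.sum(),(L[k].min(0)+L[k].max(0))/2,np.median(W[k][:,2]))
x,y=ch(0,.16);go(x,y,.12,-42.4)"
```

```text
lid z 0.077
NL 143 off -0.4 -0.6 [47.3 13. ] bar cw deg from +x 137.0 z 0.1153
NR 151 off 0.4 -0.2 [47.3 13.7] bar cw deg from +x 137.4 z 0.1144
FL 137 off -0.9 -0.1 [46.9 13.6] bar cw deg from +x 137.6 z 0.1149
FR 140 off 0.2 0.5 [47.2 15. ] bar cw deg from +x 137.1 z 0.115
plunger 103 [-0.00087389  0.1595731 ] 0.07302237101895208
delta mm [-62.9 131.6  52.8] turn -0.1 cur ang -42.5 q7 -42.0 t 48.4
```

View pics/top6.png

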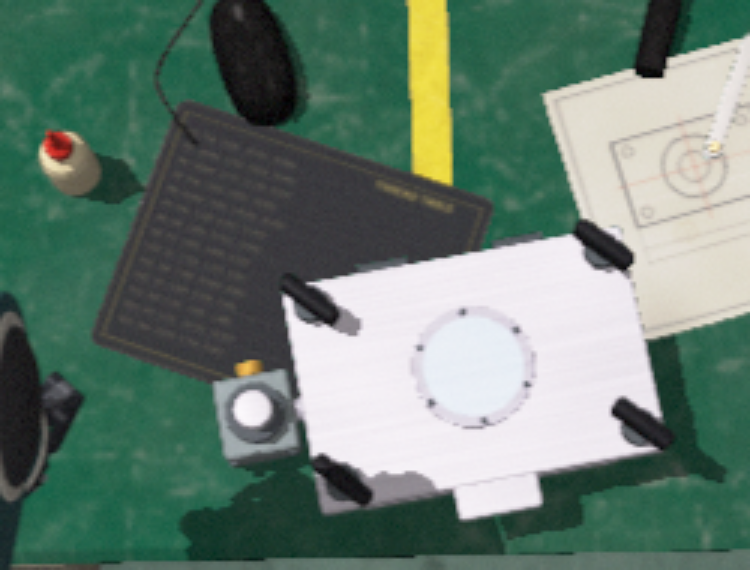

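All four bars are at about 137°, and the bottle is upright at (70,160). The plunger at (252,408) is clear, so I press it next.

send_rows(
  deltas=[
    [-0.016, 0.033, 0, 0],
    [-0.031, 0.066, 0, 0],
    [-0.047, 0.099, 0, 0],
    [-0.063, 0.1316, 0.02, 0],
    [-0.063, 0.1316, 0.052, 0],
    [-0.063, 0.1316, 0.07, 0],
    [-0.063, 0.1316, 0.08, 0],
    [-0.063, 0.1316, 0.08, 0],
  ],
)

```text
t: 49.2
ee_pos: [0.5041, 0.0962, 0.0926]
tool_rot: [2.876, 1.264, -0.002]
wrist_force: [0.1, 0.4, 0.2]
grip_width: -0.0003
gripper_force: 0.0
```

```bash
python3 -c "
from h import *
x,y=ch(0,.16);go(x,y,.062,-42.4);print(get_obs()['wrist_force'])"
```

```text
delta mm [ 0.2  0.2 30.6] turn -0.2 cur ang -42.6 q7 -20.9 t 49.2
[0.14747164 0.35348035 0.17601422]
```

send_rows(
  deltas=[
    [0, 0, 0.01, 0],
    [0, 0, 0.015, 0],
    [0, 0, 0.02, 0],
    [0, 0, 0.023, 0],
    [0, 0, 0.026, 0],
    [0, 0, 0.028, 0],
    [0, 0, 0.028, 0],
  ],
)

```text
t: 49.9
ee_pos: [0.5047, 0.0973, 0.0652]
tool_rot: [-2.875, -1.266, -0.0]
wrist_force: [-2.4, 1.0, 8.0]
grip_width: 0.0
gripper_force: 3.6
```

send_rows(
  deltas=[
    [0, 0, 0.002, 0],
    [0, 0, 0.004, 0],
    [0, 0, 0.005, 0],
    [0, 0, 0.005, 0],
  ],
)

```text
t: 50.3
ee_pos: [0.505, 0.0973, 0.0617]
tool_rot: [-2.874, -1.265, -0.002]
wrist_force: [-12.8, 2.4, 43.1]
grip_width: -0.0002
gripper_force: 21.7
```

send_rows(
  deltas=[
    [0, 0, -0.01, 0],
    [0, 0, -0.03, 0],
    [0, 0, -0.07, 0],
    [0, 0, -0.11, 0],
    [0.03, -0.03, -0.12, 0],
    [0.065, -0.06, -0.12, 0],
    [0.1, -0.09, -0.12, 0],
    [0.13, -0.12, -0.12, 0],
  ],
)

```text
t: 51.1
ee_pos: [0.5036, 0.2765, 0.1802]
tool_rot: [-2.874, -1.267, -0.001]
wrist_force: [0.9, -0.3, -0.2]
grip_width: 0.0001
gripper_force: 0.0
```

send_rows(
  deltas=[
    [0, -0.02, 0, 0],
    [0, -0.02, 0, 0],
    [0, -0.02, 0, 0],
    [0, -0.02, 0, 0],
  ],
)

```text
t: 51.5
ee_pos: [0.4895, 0.2865, 0.1803]
tool_rot: [2.876, 1.264, 0.0]
wrist_force: [0.5, -0.4, 0.5]
grip_width: -0.0003
gripper_force: 0.0
```

```bash
python3 knobs.py; python3 -c "
from h import *
im,W=cloud('top'); c,s=np.cos(YAW),np.sin(YAW);L=(W[...,:2]-C)@np.array([[c,-s],[s,c]])
k=(np.hypot(L[...,0],L[...,1]-.16)<.03)&(W[...,2]>.055)&(W[...,2]<.09);print('plunger',k.sum(),np.percentile(W[k][:,2],[50,90]))
for t in('oil_bottle','shaft_1'):print([ (r['rect'],r['conf']) for r in optics.spot_in('top',t)[:3]])"
```

```text
lid z 0.0771
NL 144 off -0.2 -0.4 [47.5 13.4] bar cw deg from +x 137.3 z 0.1153
NR 150 off 0.5 -0.2 [47.2 13.5] bar cw deg from +x 138.0 z 0.115
FL 140 off -1.0 0.3 [46.9 13.4] bar cw deg from +x 137.1 z 0.1148
FR 138 off 0.2 0.4 [47.4 14.3] bar cw deg from +x 137.9 z 0.1145
plunger 275 [0.06215593 0.07513398]
[([206.6, 170.3, 225.5, 194.3], 0.84), ([397.0, 263.6, 413.1, 277.9], 0.41), ([283.5, 201.5, 414.6, 303.8], 0.37)]
[]
```

```bash
python3 -c "
from bench import hand_in
print(hand_in())"
```

```text
the job is handed in; nothing more can be done
None
```

The job is handed in: both shafts present are in the chamber, the lid is shut, all four knobs were turned in two criss-cross rounds to their stops, the valve plunger was pressed to its stop and sprang back, and the oil bottle is still standing.

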